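# Change over the scanning corner of a sculpture studio

### The job

Get the scanning corner ready for its next run: make the two clay studies on their T-shaped carrier plates change places, each carrier fully settled with its three ball feet in the cone, groove and flat seats of the other base (the stem of the T over the cone), and lay every plaster tile flat under the low scanner bridge, slid in lengthwise from the open front, straight, until its end meets the stop inside. When all that is done, press the start button fully down and let go; the other things on the table stay where they are.

Things in the scene. Friction and masses are not known exactly. Their poses are not given: they have to be found in the camera images.
- plate_round: T-shaped aluminium carrier, a round clay column 46 mm in diameter 75 mm tall on it; 0.45 kg. Origin: under the study's middle at the balls' undersides, z up. Stem of the T to +x. Three 18 mm ball feet, at (50, 0) mm under the stem, (-35, 42) and (-35, -42) under the crossbar. Plate 22 to 30 mm up, x -50 to 67, crossbar 114 mm wide; study 30 to 105 mm up. Starts seated on base_a
- plate_square: T-shaped aluminium carrier, a square clay block 44 x 44 mm (sides along x and y) 75 mm tall on it; 0.45 kg. Origin: under the study's middle at the balls' undersides, z up. Stem of the T to +x. Three 18 mm ball feet, at (50, 0) mm under the stem, (-35, 42) and (-35, -42) under the crossbar. Plate 22 to 30 mm up, x -50 to 67, crossbar 114 mm wide; study 30 to 105 mm up. Starts seated on base_b
- base_a: kinematic base fixed to the table; the round study starts on it. T slab 10 mm thick, origin: centre of underside, stem to +x. Seats: cone cup at (50, 0) mm, V groove towards the cone at (-35, 42), flat pad at (-35, -42), 17 mm high. Cone and groove walls lean 30 degrees from vertical, rims 32 mm high, mouth 27 mm wide: a ball within 4 mm of its seat slides in
- base_b: kinematic base fixed to the table; the square study starts on it. T slab 10 mm thick, origin: centre of underside, stem to +x. Seats: cone cup at (50, 0) mm, V groove towards the cone at (-35, 42), flat pad at (-35, -42), 17 mm high. Cone and groove walls lean 30 degrees from vertical, rims 32 mm high, mouth 27 mm wide: a ball within 4 mm of its seat slides in
- base_a_dock (a point): where the origin of a carrier lies when it is fully seated on base_a: 17 mm above the table, over the base's origin, axes along the base's
- base_b_dock (a point): where the origin of a carrier lies when it is fully seated on base_b: 17 mm above the table, over the base's origin, axes along the base's
- mat: empty square of cork 150 x 150 mm, 3 mm thick, fixed to the table; a free place to stand one carrier during the exchange. Origin: centre of the underside
- scanner: low grey bridge fixed to the table, 90 deep (x), 300 wide (y), 45 mm high. Origin: centre of underside; open front at x = -45 mm. Slot under it 18 mm high, y from -135 to 135, the bare table its floor, with a stop bar at x = 25 mm: a tile goes in 70 mm, 40 mm stays out in front, and its origin is then at x = -30 mm. Tiles lie side by side at any y, e.g. 85 mm apart
- tile1: cast plaster relief tile, a flat slab 110 mm long (its x), 50 mm wide (its y), 12 mm thick, with three low round bosses (1 mm) on top; 90 g. Origin: centre of the underside. The two ends are alike. Starts loose on the table, its length roughly along world y. Two or three tiles are present; an absent one is None
- tile2: cast plaster relief tile, a flat slab 110 mm long (its x), 50 mm wide (its y), 12 mm thick, with three low round bosses (1 mm) on top; 90 g. Origin: centre of the underside. The two ends are alike. Starts loose on the table, its length roughly along world y. Two or three tiles are present; an absent one is None
- tile3: cast plaster relief tile, a flat slab 110 mm long (its x), 50 mm wide (its y), 12 mm thick, with three low round bosses (1 mm) on top; 90 g. Origin: centre of the underside. The two ends are alike. Starts loose on the table, its length roughly along world y. Two or three tiles are present; an absent one is None
- start (a joint): start button of the scanner: travel in m, 0 when up, 0.008 when fully down; a spring, about 4 N when fully down, lifts it again. Counts as pressed beyond 0.005
- start_top (a point): centre of the top of the start button, a grey round cap 36 mm in diameter on a black housing; it is pressed straight down
- spool: spool of copper wire with dark steel flanges, 52 mm in diameter, 48 mm high, between scanner and base; origin at the centre of its underside. A bystander: leave it alone.
- tumbler: steel cup 72 mm in diameter, 130 mm high, beyond the task's things; origin at the centre of its underside. A bystander: leave it alone.
- bottle: clear plastic bottle 66 mm in diameter, 190 mm high, at the right; origin at the centre of its underside. A bystander: leave it alone.
- rule_stick: flat wooden stick 160 x 22 x 10 mm lying at the right beyond the bases; origin at the centre of its underside. A bystander: leave it alone.

How it is judged (in metres and radians):
On the way, in this order (a step that is already met when the one before it is completed fails the run):
1. both carriers seated on each other's base and every tile home under the scanner bridge (distance between plate_round and base_b_dock below 0.003 m and angle between each of plate_round, plate_square's own z axis and vertical below 0.03 rad and angle between the x axis of plate_round and the x axis of base_b, either way round below 0.06 rad and linear speed of each of plate_round, plate_square, tile1, tile2, tile3 below 0.02 m/s and distance between plate_square and base_a_dock below 0.003 m and angle between the x axis of plate_square and the x axis of base_a, either way round below 0.06 rad and x of tile1 in the frame of scanner between -0.037 and -0.024 m and y of tile1 in the frame of scanner between -0.115 and 0.115 m and height (world z) of each of tile1, tile2, tile3 below 0.004 m and angle between each of tile1, tile2, tile3's own z axis and vertical below 0.1 rad and angle between the x axis of each of tile1, tile2, tile3 and the x axis of scanner, either way round below 0.1 rad and x of tile2 in the frame of scanner between -0.037 and -0.024 m and y of tile2 in the frame of scanner between -0.115 and 0.115 m and x of tile3 in the frame of scanner between -0.037 and -0.024 m and y of tile3 in the frame of scanner between -0.115 and 0.115 m), for 0.2 s.
2. then the start button is pressed down (value of joint start above 0.005 m), for 0.05 s.
At the end, for the whole second after the job is handed in: Each carrier's origin within 3 mm of the other base's dock, level to 0.03 rad, in line to 0.06 rad; every tile flat on the table under the bridge, its end within 7 mm of the stop, square to 0.1 rad, within 115 mm of the bridge's middle; all at rest, button up (all of step 1 and value of joint start below 0.002 m); the robot touches nothing.
It fails at once if a bystander (spool, tumbler, bottle, wooden stick) is pushed more than 40 mm away or knocked over (distance of any of spool, tumbler, bottle, rule_stick from where it was at the start of the episode above 0.04 m or angle between any of spool, tumbler, bottle's own z axis and vertical above 0.5 rad).
Of tile1, tile2, tile3 only 2 to 3 are there at a start; the rules pass over those that are not, and their reading is None.
At some moment in a run one of tile1, tile2, tile3 may be knocked a few centimetres aside while the robot is not near it.
It also fails if it takes over 210 s, if anything falls off the work surface, if the arm or the gripper's body presses on something with over 40 N, if the wrist force passes 120 N, or if a joint passes its speed limit or range.

### The arm

A 6-joint arm with a two-finger parallel gripper is mounted at the origin on the work surface. World frame = base frame: x ahead of the robot, y to its left, z up, the work surface at z = 0. Lengths are in mm, angles in rad, forces in N, time in s.
With the tool pointing down it reaches from about 275 to 750 mm from the base axis. Payload 10.2 kg.
Tool frame: the origin (TCP) lies midway between the tips of the shut fingers; the grasp point (between the pads) lies 19 mm behind it; z points along the fingers, y is the direction in which the jaws open and shut (so a half turn about z gives the same grasp; the last joint's range is limited). The gripper opens to 85 mm and grips with 20 to 120 N. Pads are 22 mm wide; open, the fingers measure 114 mm over their backs; the gripper's body (76 mm by 85 mm) begins 54 mm behind the grasp point. The pads swing forward as they close: fully open they stand 13 mm farther back than shut.
Start: joints at [0.947, 0.313, 1.498, -0, 1.331, -0.223], TCP at [204.844, 483.394, 231.294] pointing down, gripper open.
Joint ranges: [-2.94, 2.94], [-0.97, 2.17], [0.19, 2.56], [-1.23, 4.37], [0.02, 3.11], [-2.88, 2.88]. Speed limits (rad/s): [2.39, 2.39, 3.01, 3.14, 3.14, 3.14].

### API

Orientations are given as a unit quaternion [w, x, y, z].
In Python, from rig import sense, optics, ctrl gives the robot as it stands.
- The arm moves only by the tool play_rows, never from a script. Its argument "plan" is a list of rows, each a list of 7 numbers: the shift along the world's x, y, z in mm, then the turn, a rotation vector about the world's x, y, z in rad, then the opening, from -1 (shut) to 1 (fully open), so that 0 is half open. A call has 1 to 5 rows; each row shifts and turns the pose as measured when the row begins; what a row does not reach is not made up. A row lasts 1/12 s, in which the tool goes at most 41.7 mm and 7.16 degrees, less where a joint would pass 70% of its speed; a pose out of reach is approached as far as the arm can. A call is refused whole if a number of a shift passes 41.7 or a number of a turn 0.125, either way. A call with a gripper value outside its range is refused whole. The fingers move at their own pace and stop on an object; "grip_force" is the grip in N (left out, the last holds). Time passes only in rows, so rows that do not move let the fingers close. It gives the time, the measured TCP pose, the force and the opening at its end, in the units of the state.
- sense(): the state, without advancing time (a new reading comes with each control period).
- optics.capture(name): name is "scene" or "top" or "wrist"; returns a dict with "img" (384x512x3 uint8, blue, green, red), "fx", "fy", "cx", "cy" (pixels), "world_to_cam" (4x4, takes a point from world to camera coordinates). Camera axes: x right, y up, looking along -z (the intrinsics and any distortion apply to the point x, -y, -z); pixel columns grow to the right and rows downward; lengths in mm; the calibration is good to about 2 mm. The wrist camera is an equidistant fisheye: a pixel r from the principal point sees the ray r / f radians off the axis. A picture is of the moment at which its call begins. There is no depth.
- ctrl.finish_job(): hands the job in, once; it reports no verdict.
The state is a dict: "time_s": time; "joints": joint angles; "dq": joint speeds; "tau": joint torques, N m; "eef_pos": TCP position; "ee_rot": TCP orientation; "force": force on the tool from outside, world axes, zero at the start; "wrist_torque": the same for the moment, N m; "grip_width": opening from 0.0 (shut) to 1.0 (fully open).
Only numpy, scipy, OpenCV 4.12 (cv2) and the standard library are available. Lean on these libraries where they do the work, as an engineer would, in place of code of your own. Each camera call takes 0.05 s, during which the arm holds its last target. There are 200 camera calls.

## Working session

There is one attempt and no reset: what is moved stays moved. The work goes in short steps, Python scripts to look and compute and a tool call to move; the robot and the scene stay as the last step left them, time stands still between calls to the robot, and variables do not carry over. Pictures are saved under pics/ and viewed, about 12 in all and at most 16, crops included, and the job is handed in when it is done.

Besides the shell and the picture viewer there is one more tool, called after "Emit:" by a JSON object that holds its "fn" and its "kwargs". play_rows: Moves the arm, as the interface text tells. Its arguments: {"type":"object","properties":{"plan":{"type":"array"},"grip_force":{"type":"number"}},"required":["plan"]}

```bash
mkdir -p pics
cat > h.py <<'E'
import numpy as np, cv2
from rig import sense, optics, ctrl
def snap(name, fn, scale=1.5, crop=None):
    c=optics.capture(name); np.save('pics/'+fn+'.npy',c,allow_pickle=True)
    im=c['img']
    if crop: im=im[crop[1]:crop[3],crop[0]:crop[2]]
    cv2.imwrite('pics/'+fn+'.png',cv2.resize(im,None,fx=scale,fy=scale,interpolation=cv2.INTER_CUBIC)); return c
def load(fn): return np.load('pics/'+fn+'.npy',allow_pickle=True).item()
def ray(c,u,v,fish=False):
    x=(u-c['cx'])/c['fx']; y=(v-c['cy'])/c['fy']
    if fish:
        r=np.hypot(x,y); s=np.sin(r)/r if r>1e-9 else 1; d=np.array([x*s,-y*s,-np.cos(r)])
    else: d=np.array([x,-y,-1.])
    M=np.array(c['world_to_cam']); R=M[:3,:3]; return -R.T@M[:3,3], R.T@d
def at(c,u,v,z,fish=False):
    o,d=ray(c,u,v,fish); return o+d*(z-o[2])/d[2]
def proj(c,p,fish=False):
    M=np.array(c['world_to_cam']); q=M[:3,:3]@np.array(p)+M[:3,3]; x,y,z=q[0],-q[1],-q[2]
    if fish:
        r=np.hypot(x,y); t=np.arctan2(r,z); x,y=x/r*t,y/r*t
    else: x,y=x/z,y/z
    return c['cx']+c['fx']*x, c['cy']+c['fy']*y
E
python3 - <<'E'
from h import *
print(sense())
for n in('top','scene'):
    c=snap(n,n+'1'); print(n,{k:c[k] for k in c if k!='img'})
E
```

```text
{'time_s': 0.0, 'joints': array([ 9.46583247e-01,  3.13457496e-01,  1.49844638e+00,  2.96482113e-05,
        1.33097697e+00, -2.23425086e-01]), 'dq': array([-1.52611196e-03, -1.72848353e-03, -7.50352753e-05,  1.23278089e-03,
        2.39029462e-03,  1.20086308e-03]), 'tau': array([-2.74046848e-03, -4.12269831e+01, -2.59729600e+01, -4.26827546e-04,
        4.26739192e-03,  2.93781852e-05]), 'eef_pos': array([204.69040628, 483.17837598, 230.72773519]), 'ee_rot': array([-2.78005253e-04,  1.99058877e-01,  9.79987320e-01, -5.81189737e-04]), 'force': array([-0.57981556, -0.06881687,  0.81450755]), 'wrist_torque': array([-0.03511275,  0.0329509 ,  0.00890179]), 'grip_width': 0.9964651429942581}
top {'fx': 391.21274593049077, 'fy': 391.21274593049077, 'cx': 256.5328403870396, 'cy': 190.2603266769575, 'world_to_cam': array([[ 2.57379973e-02, -9.99649153e-01,  6.25507301e-03,
        -1.02338413e+02],
       [ 9.97167761e-01,  2.61154322e-02,  7.05297185e-02,
        -6.01989786e+02],
       [-7.06683273e-02,  4.42206344e-03,  9.97490067e-01,
        -1.07671630e+03],
       [ 0.00000000e+00,  0.00000000e+00,  0.00000000e+00,
         1.00000000e+00]])}
scene {'fx': 355.3574898701784, 'fy': 355.3574898701784, 'cx': 255.41401355236172, 'cy': 193.14434266192964, 'world_to_cam': array([[-5.16478201e-01,  8.56292185e-01, -3.73647820e-03,
         3.72301981e+02],
       [-6.41677903e-01, -3.84135479e-01,  6.63844411e-01,
         3.46705808e+02],
       [ 5.67009467e-01,  3.45258783e-01,  7.47861376e-01,
        -1.26969257e+03],
       [ 0.00000000e+00,  0.00000000e+00,  0.00000000e+00,
         1.00000000e+00]])}
```

View pics/top1.png

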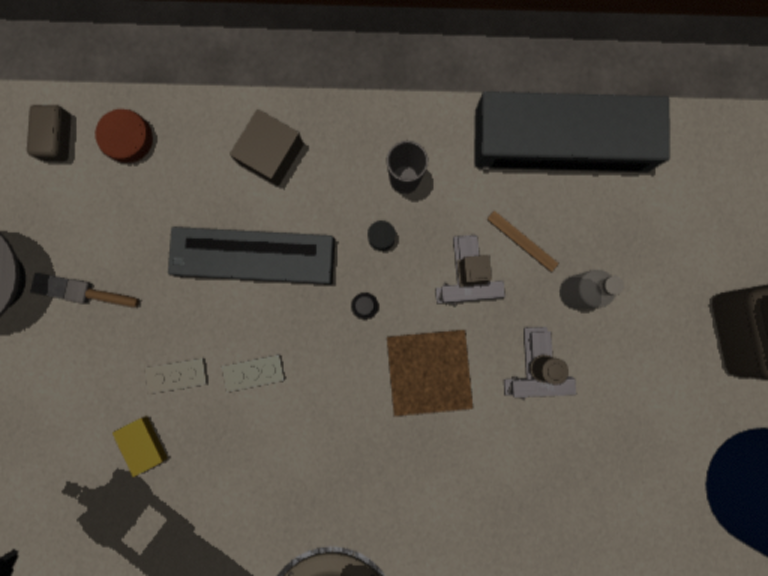

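View pics/scene1.png

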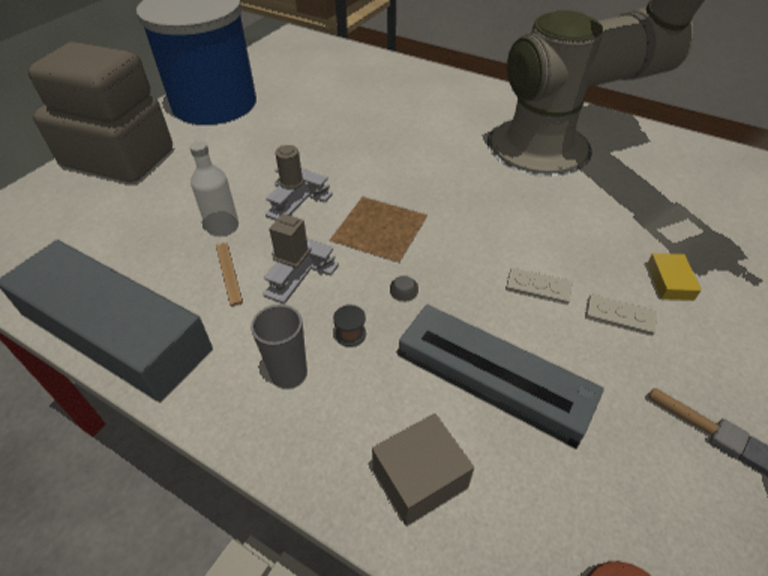

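The top view shows two tiles at view px (176,375) and (254,373), the scanner at (250,255) and the button at (364,305). The mat is at (430,372), the square study at (477,270) and the round study at (551,370). I'll enlarge both areas for measuring.

Run:
```python
from h import *
c=load('top1'); im=cv2.convertScaleAbs(c['img'],alpha=1.8)
a=im[145:270,90:240]; b=im[150:275,250:400]
for n,x in(('ca',a),('cb',b)): cv2.imwrite(f'pics/{n}.png',cv2.resize(x,None,fx=5,fy=4.8,interpolation=cv2.INTER_CUBIC) if 0 else cv2.resize(x,None,fx=4.8,fy=4.8,interpolation=cv2.INTER_CUBIC))
print(proj(c,[205,483,231]))
```

```text
(np.float64(-7.01674905535873), np.float64(358.2293782916546))
```

View pics/ca.png

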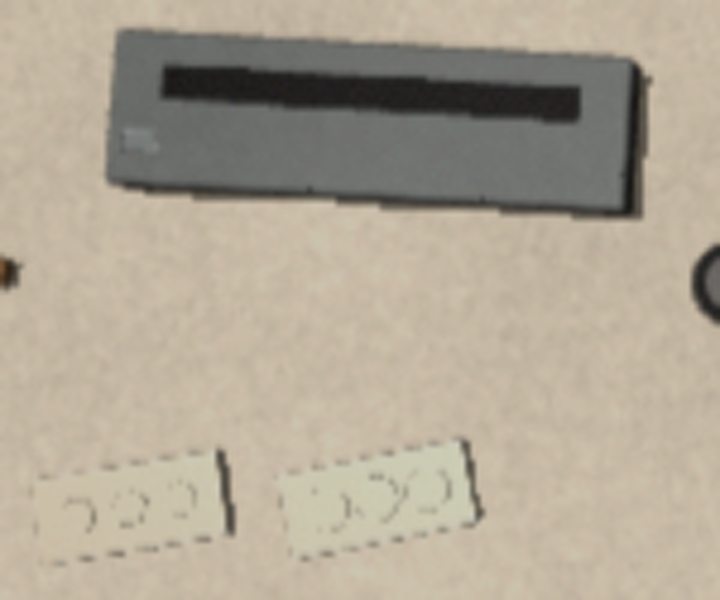

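View pics/cb.png

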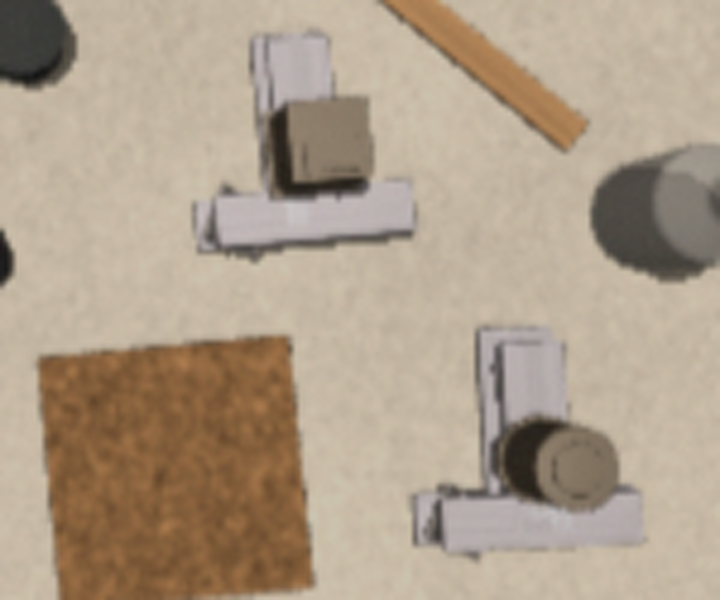

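```bash
cat > m.py <<'E'
from h import *
c=load('top1')
def P(o,u,v,z): return at(c,o[0]+(u+.5)/4.8-.5,o[1]+(v+.5)/4.8-.5,z)[:2]
A=(90,145);B=(250,150)
def show(n,o,pts,z):
    q=np.array([P(o,*p,z) for p in pts]); print(n,q.round(0).tolist(),'ctr',q.mean(0).round(1)); 
    if len(pts)>1:
        e=np.diff(np.vstack([q,q[:1]]),axis=0); print('  len',np.hypot(*e.T).round(0),'ang',np.degrees(np.arctan2(e[:,1],e[:,0])).round(1))
show('sq cross',B,[(217,195),(413,180),(413,235),(222,247)],47)
show('sq stemtip',B,[(268,38),(328,35)],47)
show('sq top',B,[(292,98),(368,97),(373,180),(303,183)],122)
show('rd cross',B,[(443,497),(641,488),(645,543),(447,550)],47)
show('rd stemtip',B,[(500,342),(560,342)],47)
show('rd top',B,[(577,467)],122)
show('tileA',A,[(37,480),(220,452),(232,535),(50,563)],12)
show('tileB',A,[(280,480),(463,440),(480,520),(300,557)],12)
show('scan',A,[(118,30),(635,60),(627,210),(107,182)],45)
show('mat',B,[(38,357),(290,337),(314,585),(62,605)],3)
for z in (20,30,40,50): print('button',z,at(c,364/1.5,305/1.5,z).round(1))
s=load('scene1')
for z in (20,30,40,50): print('button s',z,at(s,403/1.5,283/1.5,z).round(1))
E
python3 m.py
```

```text
sq cross [[605.0, -192.0], [617.0, -304.0], [586.0, -304.0], [576.0, -195.0]] ctr [ 596.  -248.5]
  len [113.  32. 109.  30.] ang [ -84.1 -179.3   95.1    6.6]
sq stemtip [[697.0, -219.0], [699.0, -254.0]] ctr [ 698.1 -236.5]
  len [35. 35.] ang [-85.6  94.4]
sq top [[653.0, -223.0], [655.0, -264.0], [610.0, -267.0], [608.0, -230.0]] ctr [ 631.3 -245.7]
  len [41. 44. 37. 46.] ang [ -87.7 -175.8   94.     8.3]
rd cross [[438.0, -323.0], [445.0, -435.0], [415.0, -437.0], [408.0, -325.0]] ctr [ 426.4 -380. ]
  len [112.  31. 112.  30.] ang [ -86.  -175.6   93.4    5. ]
rd stemtip [[526.0, -354.0], [527.0, -388.0]] ctr [ 526.3 -371.3]
  len [34. 34.] ang [-88.5  91.5]
rd top [[461.0, -376.0]] ctr [ 461.3 -376.3]
tileA [[441.0, 355.0], [460.0, 249.0], [412.0, 240.0], [393.0, 344.0]] ctr [426.7 296.9]
  len [107.  49. 106.  49.] ang [ -79.9 -169.   100.2   12. ]
tileB [[445.0, 213.0], [471.0, 108.0], [425.0, 96.0], [401.0, 200.0]] ctr [435.1 154.1]
  len [109.  48. 106.  46.] ang [ -76.2 -165.8  103.    17.2]
scan [[702.0, 309.0], [692.0, 11.0], [605.0, 13.0], [614.0, 311.0]] ctr [653.2 161.2]
  len [298.  87. 298.  88.] ang [-91.8 178.8  88.4  -1.2]
mat [[510.0, -92.0], [526.0, -241.0], [381.0, -257.0], [366.0, -110.0]] ctr [ 445.5 -175. ]
  len [150. 146. 148. 145.] ang [ -84.  -173.5   95.9    7. ]
button 20 [566.8 -48.8  20. ]
button 30 [566.4 -49.1  30. ]
button 40 [566.1 -49.4  40. ]
button 50 [565.7 -49.7  50. ]
button s 20 [571.5 -48.7  20. ]
button s 30 [579.6 -44.4  30. ]
button s 40 [587.6 -40.1  40. ]
button s 50 [595.7 -35.8  50. ]
```

Emit:
{"fn": "play_rows", "kwargs": {"plan": [[27,-19,-16,0,0,-0.124,1],[27,-19,-16,0,0,-0.124,1],[27,-19,-16,0,0,-0.124,1],[27,-19,-16,0,0,-0.124,1],[27,-19,-16,0,0,-0.124,1]]}}

```text
time_s: 0.52
eef_pos: [339.8, 387.9, 150.1]
ee_rot: [0.001, 0.49, 0.872, 0.002]
force: [0.7, 0.6, -0.5]
grip_width: 1.001
```

Emit:
{"fn": "play_rows", "kwargs": {"plan": [[27,-18,-16,0,0,-0.124,1],[27,-18,-16,0,0,-0.124,1],[27,-18,-16,0,0,-0.124,1],[0,0,0,0,0,0,1]]}}

```text
time_s: 0.85
eef_pos: [426.4, 326.4, 96.1]
ee_rot: [0.0, 0.648, 0.761, -0.0]
force: [-0.4, 0.0, -0.3]
grip_width: 0.999
```

```bash
cat >> h.py <<'E'
from scipy.spatial.transform import Rotation as Ro
def st():
    s=sense(); w=s['ee_rot']; R=Ro.from_quat([w[1],w[2],w[3],w[0]]).as_matrix()
    print('t',round(s['time_s'],2),'pos',s['eef_pos'].round(1),'jaw',np.degrees(np.arctan2(R[1,1],R[0,1])).round(2),'z',R[:,2].round(3),'F',s['force'].round(1),'g',round(s['grip_width'],3),'q',s['joints'].round(2)); return s
E
python3 - <<'E'
from h import *
st(); c=snap('wrist','w1'); print({k:c[k] for k in c if k!='img'})
E
```

```text
t 0.85 pos [426.4 326.4  96.1] jaw 9.16 z [ 0.    -0.001 -1.   ] F [-0.4  0.  -0.3] g 0.999 q [ 0.44  0.48  1.63 -0.    1.03  0.28]
{'fx': 297.3186396354542, 'fy': 297.3186396354542, 'cx': 262.4707341668963, 'cy': 189.3060396812008, 'world_to_cam': array([[ 9.87515670e-01,  1.57516906e-01,  1.10729142e-03,
        -4.72391411e+02],
       [-1.50105284e-01,  9.43135142e-01, -2.96588111e-01,
        -2.45555269e+02],
       [-4.77619671e-02,  2.92719197e-01,  9.55004851e-01,
        -3.24581287e+02],
       [ 0.00000000e+00,  0.00000000e+00,  0.00000000e+00,
         1.00000000e+00]])}
```

View pics/w1.png

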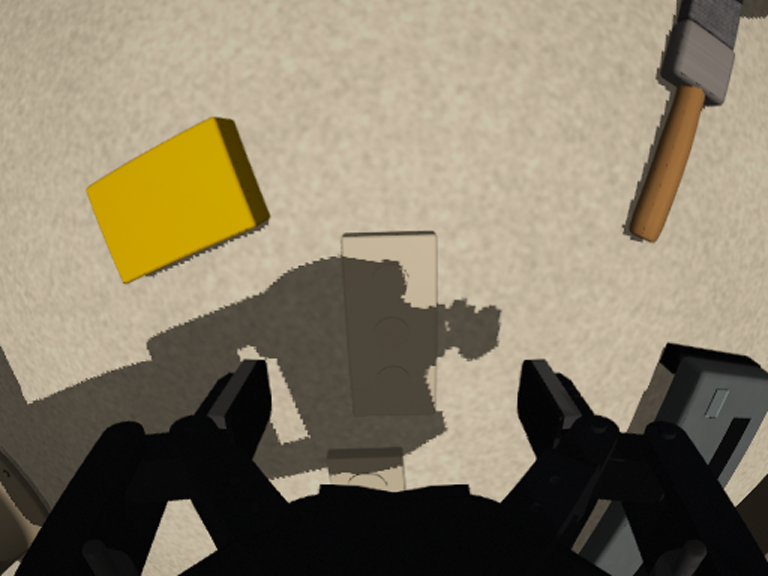

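The wrist view shows tile A between the jaws. Its top-face corners are near (343,237), (436,235), (441,415) and (354,415).

Run:
```python
from h import *
c=load('w1')
q=np.array([at(c,u/1.5,v/1.5,12,True)[:2] for u,v in[(343,237),(436,235),(441,415),(354,415)]])
print(q.round(1),q.mean(0)); e=np.diff(np.vstack([q,q[:1]]),axis=0); print(np.hypot(*e.T),np.degrees(np.arctan2(e[:,1],e[:,0])))
```

```text
[[395.5 352.8]
 [442.8 361.4]
 [466.7 254.4]
 [414.8 246.2]] [429.96545417 303.70399794]
[ 48.04832956 109.66926197  52.59283784 108.32553344] [  10.26838063  -77.38835335 -171.09574049  100.24424485]
```

Emit:
{"fn": "play_rows", "kwargs": {"plan": [[-4,12,-24,0,0,0.023,1],[0,0,-30,0,0,0,1],[0,0,-30,0,0,0,1],[0,0,-12,0,0,0,1],[0,0,0,0,0,0,-1]], "grip_force": 40}}

```text
time_s: 1.32
eef_pos: [419.3, 343.0, 0.4]
ee_rot: [0.001, 0.634, 0.774, 0.002]
force: [-0.4, 0.5, 0.2]
grip_width: 0.882
```

Emit:
{"fn": "play_rows", "kwargs": {"plan": [[0,0,0,0,0,0,-1],[0,0,0,0,0,0,-1],[0,0,0,0,0,0,-1],[0,0,0,0,0,0,-1]]}}

```text
time_s: 1.65
eef_pos: [419.0, 345.1, 3.8]
ee_rot: [0.001, 0.632, 0.775, 0.004]
force: [-0.5, -0.1, -1.2]
grip_width: 0.571
```

```bash
python3 -c "
from h import *
st()"
```

```text
t 1.65 pos [419.  345.1   3.8] jaw 11.62 z [ 0.007  0.005 -1.   ] F [-0.5 -0.1 -1.2] g 0.571 q [0.47 0.63 1.67 0.   0.83 0.27]
```

Emit:
{"fn": "play_rows", "kwargs": {"plan": [[0,0,25,0,0,0,-1],[5,-10,5,0,0,0.122,-1],[5,-11,0,0,0,0.122,-1],[6,-11,0,0,0,0.122,-1],[6,-11,0,0,0,0.122,-1]]}}

```text
time_s: 2.07
eef_pos: [441.5, 303.4, 39.4]
ee_rot: [0.002, 0.42, 0.908, 0.007]
force: [0.2, 1.1, -1.1]
grip_width: 0.57
```

Emit:
{"fn": "play_rows", "kwargs": {"plan": [[6,-11,0,0,0,0.122,-1],[6,-11,0,0,0,0.122,-1],[6,-11,0,0,0,0.122,-1],[6,-11,0,0,0,0.122,-1],[6,-11,0,0,0,0.122,-1]]}}

```text
time_s: 2.48
eef_pos: [473.9, 246.3, 43.7]
ee_rot: [0.002, 0.121, 0.993, 0.009]
force: [-0.2, 0.3, -1.6]
grip_width: 0.566
```

Emit:
{"fn": "play_rows", "kwargs": {"plan": [[5,-11,0,0,0,0.122,-1],[4,-10,0,0,0,0.12,-1],[0,0,0,0,0,0,-1]]}}

```text
time_s: 2.73
eef_pos: [485.1, 222.9, 46.0]
ee_rot: [0.003, -0.006, 1.0, 0.01]
force: [0.1, -0.5, -0.0]
grip_width: 0.571
```

Run:
```python
from h import *
st(); c=snap('wrist','w2'); st()
```

```text
t 2.73 pos [485.1 222.9  46. ] jaw 90.64 z [ 0.006  0.02  -1.   ] F [ 0.1 -0.5 -0. ] g 0.571 q [ 0.2   0.55  1.69  0.02  0.9  -1.39]
t 2.78 pos [484.7 223.7  46.1] jaw 90.28 z [ 0.006  0.02  -1.   ] F [-0.3  0.3 -0.5] g 0.569 q [ 0.2   0.55  1.69  0.02  0.9  -1.39]
```

View pics/w2.png

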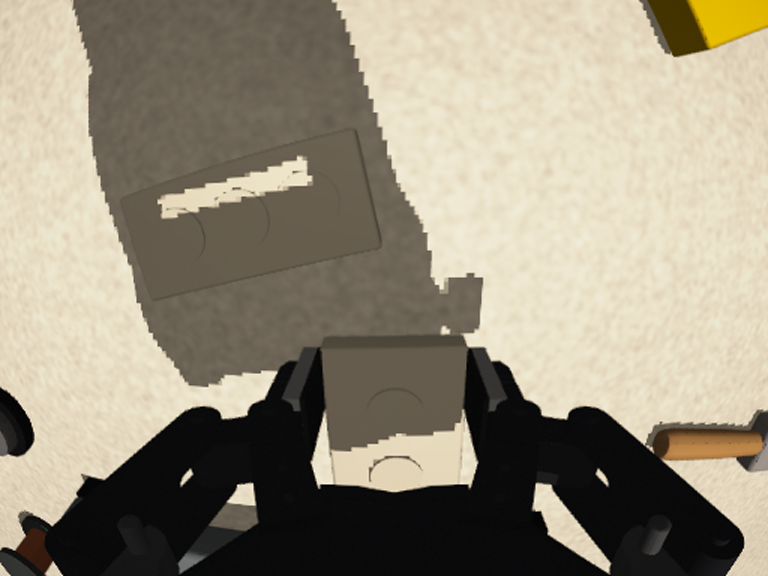

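Run:
```python
from h import *
c=load('w2')
print('rear',[at(c,u/1.5,v/1.5,54.3,True).round(1) for u,v in((323,347),(466,346))])
q=np.array([at(c,u/1.5,v/1.5,12,True)[:2] for u,v in[(121,200),(355,129),(381,246),(153,300)]])
print(q.round(1),q.mean(0)); e=np.diff(np.vstack([q,q[:1]]),axis=0); print(np.hypot(*e.T),np.degrees(np.arctan2(e[:,1],e[:,0])))
```

```text
rear [array([472.8, 199.1,  54.3]), array([472.4, 246.6,  54.3])]
[[425.6 102.2]
 [401.6 207.7]
 [448.2 218. ]
 [472.3 113.1]] [436.91285276 160.26887627]
[108.22060679  47.74718436 107.62292295  47.86984751] [ 102.85531205   12.40796972  -77.07889178 -166.87542127]
```

Emit:
{"fn": "play_rows", "kwargs": {"plan": [[0,2,-20,-0.02,0.006,-0.033,-1],[0,0,-16,0,0,0,-1],[0,0,-4,0,0,0,-1],[0,0,0,0,0,0,-1]]}}

```text
time_s: 3.12
eef_pos: [484.9, 228.0, 7.2]
ee_rot: [0.002, 0.023, 1.0, 0.0]
force: [-0.1, 0.1, -1.2]
grip_width: 0.567
```

```bash
python3 -c "
from h import *
st()"
```

```text
t 3.12 pos [484.9 228.    7.2] jaw 87.4 z [ 0.004  0.001 -1.   ] F [-0.1  0.1 -1.2] g 0.567 q [ 0.22  0.62  1.69 -0.    0.83 -1.3 ]
```

Emit:
{"fn": "play_rows", "kwargs": {"plan": [[0,0,-2.5,0,0.004,0.017,-1],[10,-0.3,0,0,0,0,-1],[20,-0.6,0,0,0,0,-1],[20,-0.6,0,0,0,0,-1],[15,-0.4,0,0,0,0,-1]]}}

```text
time_s: 3.53
eef_pos: [549.5, 228.4, 8.0]
ee_rot: [-0.0, 0.014, 1.0, 0.001]
force: [-0.7, -0.3, -0.5]
grip_width: 0.573
```

```bash
python3 -c "
from h import *
st()"
```

```text
t 3.53 pos [549.5 228.4   8. ] jaw 88.42 z [-0.     0.001 -1.   ] F [-0.7 -0.3 -0.5] g 0.573 q [ 0.2   0.72  1.5   0.    0.93 -1.35]
```

Emit:
{"fn": "play_rows", "kwargs": {"plan": [[0,-1,-4,0,0,0,-1],[0,0,0,0,0,0,-1],[10,-0.5,-0.5,0,0,0,-1],[10,-0.5,-0.5,0,0,0,-1],[5,-0.3,0,0,0,0,-1]]}}

```text
time_s: 3.95
eef_pos: [574.7, 226.9, 4.7]
ee_rot: [0.0, 0.014, 1.0, 0.001]
force: [-0.5, 0.3, -0.7]
grip_width: 0.568
```

Emit:
{"fn": "play_rows", "kwargs": {"plan": [[3,0,0,0,0,0,-1],[3,0,0,0,0,0,-1]]}}

```text
time_s: 4.12
eef_pos: [580.0, 227.2, 4.9]
ee_rot: [-0.0, 0.014, 1.0, 0.001]
force: [-0.6, 0.3, -1.6]
grip_width: 0.565
```

```bash
python3 -c "
from h import *
st()"
```

```text
t 4.12 pos [580.  227.2   4.9] jaw 88.39 z [-0.     0.002 -1.   ] F [-0.6  0.3 -1.6] g 0.565 q [ 0.18  0.77  1.4   0.    0.97 -1.36]
```

Nearly there, so I'll go on in small steps until contact.

Emit:
{"fn": "play_rows", "kwargs": {"plan": [[3,0,0,0,0,0,-1],[2,0,0,0,0,0,-1]]}}

```text
time_s: 4.28
eef_pos: [584.6, 227.5, 5.1]
ee_rot: [-0.0, 0.014, 1.0, 0.001]
force: [-0.2, -0.3, -1.3]
grip_width: 0.57
```

Emit:
{"fn": "play_rows", "kwargs": {"plan": [[2,0,0,0,0,0,-1]]}}

```text
time_s: 4.37
eef_pos: [585.1, 227.6, 4.6]
ee_rot: [-0.002, 0.014, 1.0, 0.001]
force: [-11.7, 0.7, 0.9]
grip_width: 0.57
```

Emit:
{"fn": "play_rows", "kwargs": {"plan": [[2,0,0,0,0,0,-1]]}}

```text
time_s: 4.45
eef_pos: [585.0, 227.7, 3.9]
ee_rot: [-0.005, 0.014, 1.0, 0.001]
force: [-9.6, 0.2, 1.7]
grip_width: 0.571
```

Emit:
{"fn": "play_rows", "kwargs": {"plan": [[2,0,0,0,0,0,-1]]}}

```text
time_s: 4.53
eef_pos: [585.0, 227.8, 3.3]
ee_rot: [-0.008, 0.014, 1.0, 0.0]
force: [-9.4, -1.3, 2.7]
grip_width: 0.569
```

Emit:
{"fn": "play_rows", "kwargs": {"plan": [[0,0,0,0,0,0,1],[0,0,0,0,0,0,1],[0,0,0,0,0,0,1],[0,0,25,0,0.016,0,1],[-10,0,35,0,0,0,1]]}}

```text
time_s: 4.95
eef_pos: [572.4, 227.0, 58.5]
ee_rot: [-0.021, 0.014, 1.0, -0.001]
force: [0.7, -0.3, 1.2]
grip_width: 1.004
```

Emit:
{"fn": "play_rows", "kwargs": {"plan": [[-12,-3,5,0,0,-0.12,1],[-13,-3,5,0,0,-0.12,1],[-13,-3,5,0,0,-0.12,1],[-13,-3,0,0,0,-0.12,1],[-13,-3,0,0,0,-0.12,1]]}}

```text
time_s: 5.37
eef_pos: [511.1, 212.5, 82.8]
ee_rot: [-0.012, 0.319, 0.948, 0.007]
force: [-0.4, 0.7, -0.3]
grip_width: 1.001
```

Emit:
{"fn": "play_rows", "kwargs": {"plan": [[-13,-3,0,0,0,-0.12,1],[-13,-3,0,0,0,-0.12,1],[-13,-3,0,0,0,-0.12,1],[-13,-3,0,0,0,-0.12,1],[-13,-3,0,0,0,-0.12,1]]}}

```text
time_s: 5.78
eef_pos: [444.5, 196.8, 84.9]
ee_rot: [-0.006, 0.595, 0.804, 0.012]
force: [-0.2, -0.4, 0.6]
grip_width: 0.998
```

Emit:
{"fn": "play_rows", "kwargs": {"plan": [[-13,-3,0,0,0,-0.12,1],[0,0,0,0,0,0,1]]}}

```text
time_s: 5.95
eef_pos: [429.5, 193.4, 85.4]
ee_rot: [-0.005, 0.645, 0.764, 0.013]
force: [0.6, 0.1, 0.7]
grip_width: 1.0
```

```bash
python3 -c "
from h import *
st(); snap('wrist','w3')"
```

```text
t 5.95 pos [429.5 193.4  85.4] jaw 9.59 z [ 0.009  0.026 -1.   ] F [0.6 0.1 0.7] g 1.0 q [ 0.16  0.37  1.85  0.03  0.91 -0.03]
```

View pics/w3.png

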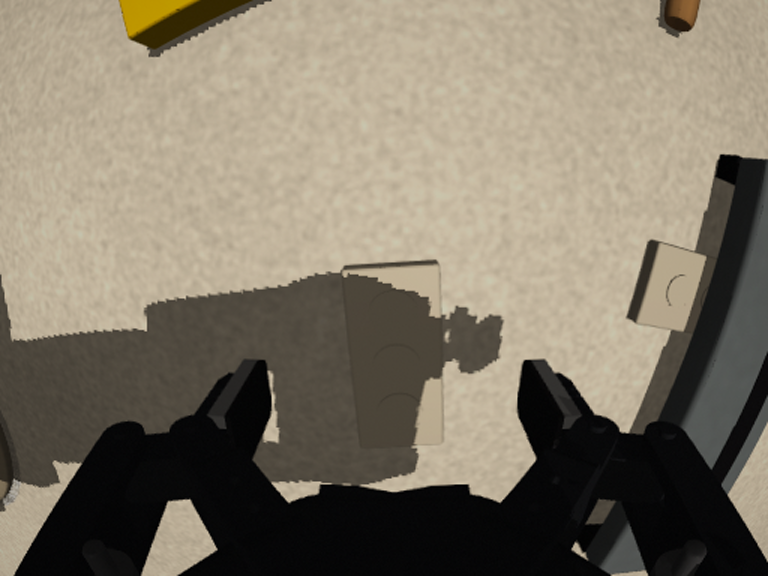

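The wrist view shows tile A home, with its end at (668,287). Tile B lies under the gripper, its corners near (343,270), (439,266), (442,443) and (361,448).

```bash
cat >> h.py <<'E'
def quad(c,pts,z,fish=True,s=1.5):
    q=np.array([at(c,u/s,v/s,z,fish)[:2] for u,v in pts]); e=np.diff(np.vstack([q,q[:1]]),axis=0)
    print(q.round(1).tolist(),'ctr',q.mean(0).round(1),np.hypot(*e.T).round(1),np.degrees(np.arctan2(e[:,1],e[:,0])).round(1))
E
python3 -c "
from h import *
quad(load('w3'),[(343,270),(439,266),(442,443),(361,448)],12)"
```

```text
[[402.2, 207.1], [449.5, 216.9], [473.1, 111.8], [426.1, 100.9]] ctr [437.7 159.2] [ 48.3 107.7  48.2 108.8] [  11.7  -77.4 -166.9  102.7]
```

Emit:
{"fn": "play_rows", "kwargs": {"plan": [[0,0,-23,-0.026,0.009,0.05,1],[0,0,-30,0,0,0,1],[0,0,-25,0,0,0,1],[0,0,-6,0,0,0,1],[0,0,0,0,0,0,-1]]}}

```text
time_s: 6.42
eef_pos: [437.4, 194.6, 1.6]
ee_rot: [0.005, 0.616, 0.788, 0.005]
force: [0.7, 0.1, 0.6]
grip_width: 0.885
```

Emit:
{"fn": "play_rows", "kwargs": {"plan": [[0,0,0,0,0,0,-1],[0,0,0,0,0,0,-1],[0,0,0,0,0,0,-1],[0,0,0,0,0,0,-1]]}}

```text
time_s: 6.75
eef_pos: [440.2, 195.0, 5.1]
ee_rot: [0.006, 0.614, 0.789, 0.006]
force: [0.1, 0.2, -1.3]
grip_width: 0.578
```

```bash
python3 -c "
from h import *
st()"
```

```text
t 6.75 pos [440.2 195.    5.1] jaw 14.17 z [ 0.018  0.003 -1.   ] F [ 0.1  0.2 -1.3] g 0.578 q [ 0.17  0.53  1.87 -0.    0.73 -0.07]
```

Emit:
{"fn": "play_rows", "kwargs": {"plan": [[0,0,22,-0.003,0.018,0,-1],[2,-6,3,0,0,0.116,-1],[3,-7,0,0,0,0.116,-1],[3,-7,0,0,0,0.116,-1],[3,-7,0,0,0,0.116,-1]]}}

```text
time_s: 7.17
eef_pos: [453.3, 168.4, 35.5]
ee_rot: [0.003, 0.407, 0.913, 0.002]
force: [-0.1, -0.6, -0.7]
grip_width: 0.576
```

Emit:
{"fn": "play_rows", "kwargs": {"plan": [[4,-7,0,0,0,0.116,-1],[4,-7,0,0,0,0.116,-1],[4,-7,0,0,0,0.116,-1],[4,-7,0,0,0,0.116,-1],[4,-7,0,0,0,0.116,-1]]}}

```text
time_s: 7.58
eef_pos: [476.1, 131.9, 39.6]
ee_rot: [0.006, 0.113, 0.994, 0.004]
force: [-0.3, -0.2, -0.8]
grip_width: 0.571
```

Emit:
{"fn": "play_rows", "kwargs": {"plan": [[3,-7,0,0,0,0.116,-1],[2,-6,0,0,0,0.1,-1],[0,0,0,0,0,0,-1]]}}

```text
time_s: 7.83
eef_pos: [483.3, 117.2, 42.0]
ee_rot: [0.008, -0.003, 1.0, 0.005]
force: [-0.3, -0.7, -1.0]
grip_width: 0.576
```

```bash
python3 -c "
from h import *
st(); snap('wrist','w4')"
```

```text
t 7.83 pos [483.3 117.2  42. ] jaw 90.3 z [ 0.015  0.009 -1.   ] F [-0.3 -0.7 -1. ] g 0.576 q [-0.    0.49  1.8   0.01  0.84 -1.59]
```

View pics/w4.png

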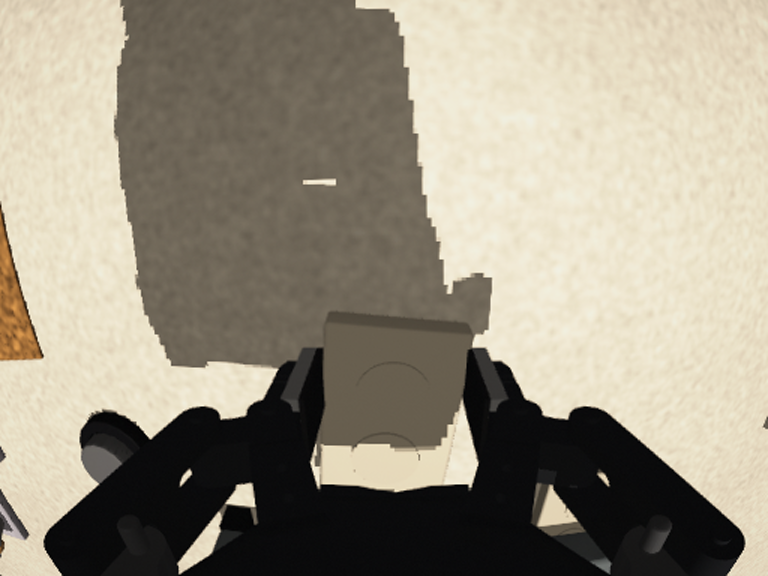

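Run:
```python
from h import *
c=load('w4')
p=[at(c,u/1.5,v/1.5,49,True).round(1) for u,v in((326,324),(471,335))]; print(p, np.degrees(np.arctan2(*(p[1]-p[0])[1::-1])), np.hypot(*(p[1]-p[0])[:2]))
```

```text
[array([463.1,  94.8,  49. ]), array([467.1, 142.7,  49. ])] 85.22645924587661 48.06672445673825
```

Emit:
{"fn": "play_rows", "kwargs": {"plan": [[0,0,-18,-0.009,0.015,0.05,-1],[0,0,-14,0,0,0,-1],[0,0,-6,0,0,0,-1],[0,0,0,0,0,0,-1],[0,0,0,0,0,0,1]]}}

```text
time_s: 8.3
eef_pos: [483.9, 119.1, 5.3]
ee_rot: [0.002, -0.019, 1.0, 0.0]
force: [0.6, -0.2, 0.1]
grip_width: 0.703
```

Emit:
{"fn": "play_rows", "kwargs": {"plan": [[0,0,0,0,0,0,1],[0,0,0,0,0,0,1]]}}

```text
time_s: 8.47
eef_pos: [484.4, 119.5, 6.6]
ee_rot: [0.003, -0.018, 1.0, 0.0]
force: [-0.1, 1.1, -0.6]
grip_width: 0.967
```

```bash
python3 -c "
from h import *
st()"
```

```text
t 8.47 pos [484.4 119.5   6.6] jaw 92.12 z [ 0.006  0.001 -1.   ] F [-0.1  1.1 -0.6] g 0.967 q [ 0.01  0.56  1.81  0.    0.77 -1.6 ]
```

Emit:
{"fn": "play_rows", "kwargs": {"plan": [[-4,0,-4,0,0.006,-0.065,1],[0,0,-1,0,0,0,1],[0,0,0,0,0,0,-1],[0,0,0,0,0,0,-1],[0,0,0,0,0,0,-1]]}}

```text
time_s: 8.88
eef_pos: [482.1, 119.6, 4.1]
ee_rot: [0.003, 0.014, 1.0, 0.0]
force: [0.3, -1.5, 0.8]
grip_width: 0.606
```

Emit:
{"fn": "play_rows", "kwargs": {"plan": [[0,0,0,0,0,0,-1],[0,0,0,0,0,0,-1]]}}

```text
time_s: 9.05
eef_pos: [482.5, 119.6, 4.9]
ee_rot: [0.003, 0.013, 1.0, 0.0]
force: [-0.1, -0.4, -0.4]
grip_width: 0.568
```

```bash
python3 -c "
from h import *
st(); c=snap('wrist','w5',3,(190,180,340,330))"
```

```text
t 9.05 pos [482.5 119.6   4.9] jaw 88.5 z [ 0.006  0.    -1.   ] F [-0.1 -0.4 -0.4] g 0.568 q [ 0.01  0.56  1.81  0.    0.76 -1.54]
```

View pics/w5.png

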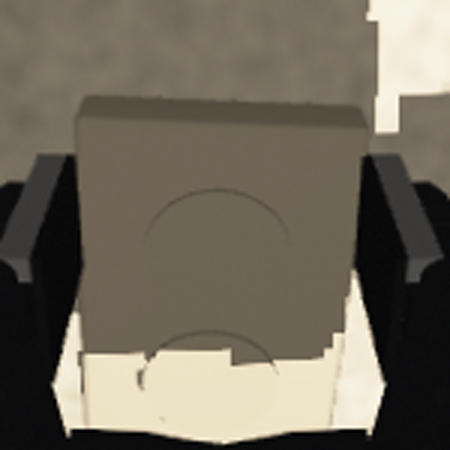

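Emit:
{"fn": "play_rows", "kwargs": {"plan": [[0,0,0,0,0.006,0.035,-1],[10,-0.3,-0.5,0,0,0,-1],[20,-0.6,-0.5,0,0,0,-1],[20,-0.8,-0.5,0,0,0,-1],[15,-0.6,-0.5,0,0,0,-1]]}}

```text
time_s: 9.52
eef_pos: [542.4, 118.3, 4.6]
ee_rot: [-0.008, -0.007, 1.0, 0.0]
force: [-5.3, -0.6, 8.0]
grip_width: 0.566
```

Emit:
{"fn": "play_rows", "kwargs": {"plan": [[0,0,-1,0,0,0,-1],[10,-0.5,-0.5,0,0,0,-1],[10,-0.5,-0.5,0,0,0,-1]]}}

```text
time_s: 9.77
eef_pos: [563.7, 117.3, 4.7]
ee_rot: [-0.008, -0.008, 1.0, 0.0]
force: [-6.1, 0.4, 9.9]
grip_width: 0.568
```

Emit:
{"fn": "play_rows", "kwargs": {"plan": [[4,0,0,0,0,0,-1],[3,0,0,0,0,0,-1]]}}

```text
time_s: 9.93
eef_pos: [571.1, 117.3, 4.7]
ee_rot: [-0.008, -0.008, 1.0, 0.0]
force: [-2.4, 0.0, 2.6]
grip_width: 0.565
```

```bash
python3 -c "
from h import *
st()"
```

```text
t 9.93 pos [571.1 117.3   4.7] jaw 90.93 z [-0.016  0.    -1.   ] F [-2.4  0.   2.6] g 0.565 q [ 0.    0.71  1.52  0.    0.93 -1.59]
```

Emit:
{"fn": "play_rows", "kwargs": {"plan": [[4,0,0,0,0,0,-1],[4,0,0,0,0,0,-1]]}}

```text
time_s: 10.1
eef_pos: [578.3, 117.5, 4.7]
ee_rot: [-0.009, -0.008, 1.0, 0.0]
force: [-3.8, -0.7, 3.7]
grip_width: 0.567
```

Emit:
{"fn": "play_rows", "kwargs": {"plan": [[3,0,0,0,0,0,-1],[2,0,0,0,0,0,-1]]}}

```text
time_s: 10.27
eef_pos: [583.6, 117.5, 4.7]
ee_rot: [-0.009, -0.009, 1.0, 0.0]
force: [-3.0, 0.5, 4.5]
grip_width: 0.568
```

Emit:
{"fn": "play_rows", "kwargs": {"plan": [[2,0,0,0,0,0,-1]]}}

```text
time_s: 10.35
eef_pos: [585.6, 117.6, 4.7]
ee_rot: [-0.009, -0.009, 1.0, 0.0]
force: [-2.7, 0.1, 4.0]
grip_width: 0.566
```

Emit:
{"fn": "play_rows", "kwargs": {"plan": [[2,0,0,0,0,0,-1]]}}

```text
time_s: 10.43
eef_pos: [586.8, 117.6, 4.6]
ee_rot: [-0.011, -0.009, 1.0, 0.0]
force: [-14.6, -0.5, 14.0]
grip_width: 0.57
```

Emit:
{"fn": "play_rows", "kwargs": {"plan": [[0,0,0,0,0,0,1],[0,0,0,0,0,0,1],[0,0,0,0,0,0,1],[0,0,25,0,0.02,0,1],[0,0,40,0,0,0,1]]}}

```text
time_s: 10.85
eef_pos: [583.2, 117.4, 62.9]
ee_rot: [-0.028, -0.008, 1.0, 0.0]
force: [0.7, -0.0, 0.2]
grip_width: 1.002
```

Emit:
{"fn": "play_rows", "kwargs": {"plan": [[0,0,40,0,0,0,1],[0,-20,40,0,0,0.02,1],[0,-36,10,0,0,0.02,1],[5,-36,0,0,0,0.02,1],[5,-36,0,0,0,0.02,1]]}}

```text
time_s: 11.27
eef_pos: [595.4, -7.2, 162.2]
ee_rot: [-0.02, -0.055, 0.998, -0.001]
force: [0.5, -0.4, 0.4]
grip_width: 1.001
```

Emit:
{"fn": "play_rows", "kwargs": {"plan": [[10,-36,0,0,0,0.02,1],[10,-36,0,0,0,0,1],[10,-36,0,0,0,0,1],[10,-36,0,0,0,0,1],[5,-36,0,0,0,0,1]]}}

```text
time_s: 11.68
eef_pos: [642.1, -196.4, 164.1]
ee_rot: [-0.017, -0.066, 0.998, -0.003]
force: [0.6, 0.2, -0.2]
grip_width: 0.999
```

```bash
python3 -c "
from h import *
st()"
```

```text
t 11.68 pos [ 642.1 -196.4  164.1] jaw 97.61 z [-0.033 -0.008 -0.999] F [ 0.6  0.2 -0.2] g 0.999 q [-0.46  0.71  1.05 -0.02  1.4  -2.16]
```

Emit:
{"fn": "play_rows", "kwargs": {"plan": [[4,-25,3,0.008,-0.033,-0.016,1],[2,-22,3,0,0,0,1],[0,0,0,0,0,0,1]]}}

```text
time_s: 11.93
eef_pos: [647.9, -253.9, 168.3]
ee_rot: [0.001, -0.055, 0.999, -0.001]
force: [-0.2, -0.1, -0.5]
grip_width: 0.997
```

```bash
python3 -c "
from h import *
st(); snap('wrist','w6');st()"
```

```text
t 11.93 pos [ 647.9 -253.9  168.3] jaw 96.25 z [ 0.002 -0.001 -1.   ] F [-0.2 -0.1 -0.5] g 0.997 q [-0.54  0.75  0.98 -0.    1.42 -2.22]
t 11.98 pos [ 647.9 -252.   168. ] jaw 96.3 z [ 0.001 -0.    -1.   ] F [-0.3 -1.   0.6] g 1.004 q [-0.54  0.75  0.98  0.    1.41 -2.22]
```

View pics/w6.png

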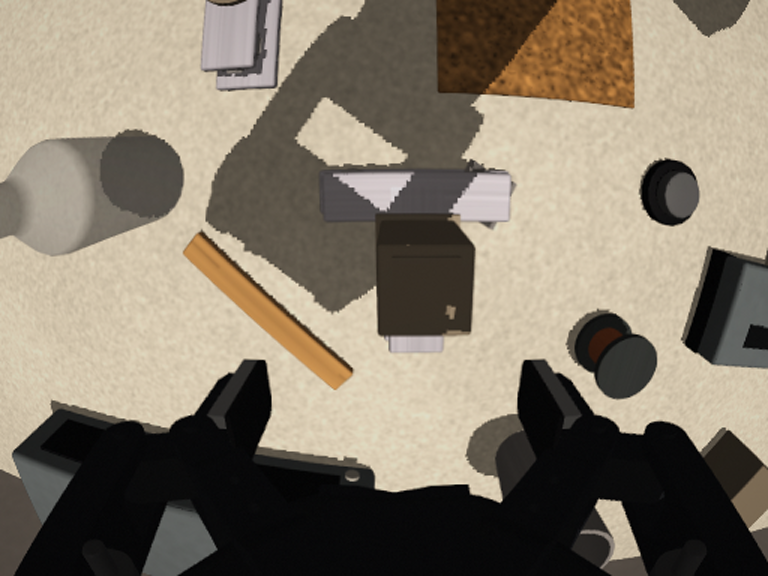

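Run:
```python
from h import *
c=load('w6')
quad(c,[(378,244),(474,244),(471,333),(379,334)],122)
quad(c,[(320,170),(510,173),(512,220),(322,220)],47)
quad(c,[(389,351),(442,352)],47)
M=c['world_to_cam'];print(-M[:3,:3].T@M[:3,3])
```

```text
[[613.7, -264.6], [609.0, -223.2], [650.6, -217.8], [655.5, -260.1]] ctr [ 632.2 -241.4] [41.7 42.  42.6 42.1] [  96.4    7.4  -83.4 -173.8]
[[588.8, -304.3], [577.6, -192.1], [605.8, -186.5], [618.7, -300.7]] ctr [ 597.8 -245.9] [112.8  28.7 115.   30.1] [  95.7   11.3  -83.5 -173.1]
[[700.0, -251.8], [697.1, -217.2]] ctr [ 698.5 -234.5] [34.8 34.8] [ 94.7 -85.3]
[ 572.66595809 -261.76774622  309.86865568]
```

Emit:
{"fn": "play_rows", "kwargs": {"plan": [[-16,9,0,0,0,0,1],[0,0,-25,0,0,0,1],[0,0,-30,0,0,0,1],[0,0,-25,0,0,0,1],[0,0,-8,0,0,0,1]]}}

```text
time_s: 12.4
eef_pos: [632.7, -238.7, 79.7]
ee_rot: [0.004, -0.056, 0.998, -0.002]
force: [-0.9, 0.5, -0.0]
grip_width: 0.999
```

```bash
python3 -c "
from h import *
st()"
```

```text
t 12.4 pos [ 632.7 -238.7   79.7] jaw 96.47 z [ 0.008 -0.003 -1.   ] F [-0.9  0.5 -0. ] g 0.999 q [-0.53  0.78  1.16  0.    1.19 -2.22]
```

Emit:
{"fn": "play_rows", "kwargs": {"plan": [[0,-4,0,0.003,0.008,0,1],[0,0,0,0,0,0,-1],[0,0,0,0,0,0,-1],[0,0,0,0,0,0,-1]], "grip_force": 25}}

```text
time_s: 12.73
eef_pos: [633.5, -240.7, 80.9]
ee_rot: [-0.0, -0.058, 0.998, 0.0]
force: [0.6, -0.2, 1.0]
grip_width: 0.604
```

Emit:
{"fn": "play_rows", "kwargs": {"plan": [[0,0,0,0,0,0,-1],[0,0,0,0,0,0,-1],[0,0,0,0,0,0,-1]]}}

```text
time_s: 12.98
eef_pos: [634.3, -241.2, 83.3]
ee_rot: [0.001, -0.058, 0.998, -0.001]
force: [0.3, 0.3, -3.5]
grip_width: 0.51
```

```bash
python3 -c "
from h import *
st()"
```

```text
t 12.98 pos [ 634.3 -241.2   83.3] jaw 96.63 z [ 0.002 -0.002 -1.   ] F [ 0.3  0.3 -3.5] g 0.51 q [-0.54  0.78  1.15 -0.    1.21 -2.22]
```

Emit:
{"fn": "play_rows", "kwargs": {"plan": [[0,0,10,0,0,0,-1],[0,0,25,0,0,0,-1],[-20,7,10,0,0,0,-1],[-27,10,0,0,0,0,-1],[-27,10,0,0,0,0,-1]], "grip_force": 60}}

```text
time_s: 13.4
eef_pos: [560.3, -214.4, 130.4]
ee_rot: [0.002, -0.058, 0.998, -0.001]
force: [0.5, 0.2, -3.4]
grip_width: 0.511
```

Emit:
{"fn": "play_rows", "kwargs": {"plan": [[-27,10,0,0,0,0,-1],[-27,10,0,0,0,0,-1],[-27,10,0,0,0,0,-1],[-20,7,0,0,0,0,-1],[0,0,0,0,0,0,-1]]}}

```text
time_s: 13.82
eef_pos: [451.0, -173.2, 134.1]
ee_rot: [0.002, -0.058, 0.998, -0.001]
force: [0.4, -0.1, -3.6]
grip_width: 0.509
```

```bash
python3 -c "
from h import *
st()"
```

```text
t 13.82 pos [ 451.  -173.2  134.1] jaw 96.63 z [ 0.004 -0.002 -1.   ] F [ 0.4 -0.1 -3.6] g 0.509 q [-0.61  0.32  1.76  0.    1.06 -2.3 ]
```

Emit:
{"fn": "play_rows", "kwargs": {"plan": [[0,0,-20,0.002,0.004,0,-1],[0,0,-25,0,0,0,-1],[0,0,-14,0,0,0,-1],[0,0,0,0,0,0,-1]]}}

```text
time_s: 14.15
eef_pos: [452.4, -174.3, 78.0]
ee_rot: [0.004, -0.057, 0.998, -0.003]
force: [-0.3, 1.7, -4.2]
grip_width: 0.508
```

Emit:
{"fn": "play_rows", "kwargs": {"plan": [[0,0,-4,0,0,0,-1],[0,0,-2,0,0,0,-1]]}}

```text
time_s: 14.32
eef_pos: [453.5, -174.9, 73.3]
ee_rot: [0.004, -0.057, 0.998, -0.003]
force: [0.2, -0.5, -4.7]
grip_width: 0.506
```

Emit:
{"fn": "play_rows", "kwargs": {"plan": [[0,0,-2,0,0,0,-1],[0,0,-1,0,0,0,-1]]}}

```text
time_s: 14.48
eef_pos: [454.5, -175.4, 71.4]
ee_rot: [0.005, -0.057, 0.998, -0.004]
force: [-0.6, 0.6, -3.0]
grip_width: 0.506
```

Emit:
{"fn": "play_rows", "kwargs": {"plan": [[0,0,-3,0,0.006,0,-1]]}}

```text
time_s: 14.57
eef_pos: [454.9, -175.7, 69.1]
ee_rot: [0.003, -0.057, 0.998, -0.004]
force: [0.1, 0.1, -3.1]
grip_width: 0.507
```

Emit:
{"fn": "play_rows", "kwargs": {"plan": [[0,0,-2,0,0,0,-1]]}}

```text
time_s: 14.65
eef_pos: [455.4, -175.9, 67.9]
ee_rot: [0.003, -0.057, 0.998, -0.004]
force: [-2.8, 4.0, 19.3]
grip_width: 0.507
```

Emit:
{"fn": "play_rows", "kwargs": {"plan": [[0,0,-2,0,0,0,-1]]}}

```text
time_s: 14.73
eef_pos: [455.9, -176.2, 67.7]
ee_rot: [0.004, -0.057, 0.998, -0.005]
force: [-10.1, 4.9, 32.2]
grip_width: 0.506
```

Emit:
{"fn": "play_rows", "kwargs": {"plan": [[0,0,1,0,0,0,1],[0,0,0,0,0,0,1],[0,0,0,0,0,0,1],[0,0,30,0,0,0,1],[0,0,40,0,0,0,1]]}}

```text
time_s: 15.15
eef_pos: [454.3, -175.2, 136.3]
ee_rot: [0.0, -0.057, 0.998, -0.002]
force: [0.7, -0.9, 0.3]
grip_width: 0.999
```

Emit:
{"fn": "play_rows", "kwargs": {"plan": [[0,-15,30,0.005,0.01,-0.014,1],[4,-36,0,0,0,-0.014,1],[4,-36,0,0,0,0,1],[4,-36,0,0,0,0,1],[4,-36,0,0,0,0,1]]}}

```text
time_s: 15.57
eef_pos: [473.1, -336.2, 177.8]
ee_rot: [0.001, -0.047, 0.999, -0.004]
force: [0.7, 0.2, -0.1]
grip_width: 1.002
```

Emit:
{"fn": "play_rows", "kwargs": {"plan": [[4,-34,0,0,0,0,1],[0,0,0,0,0,0,1]]}}

```text
time_s: 15.73
eef_pos: [476.6, -377.5, 177.4]
ee_rot: [0.001, -0.045, 0.999, -0.005]
force: [0.4, 0.4, -0.6]
grip_width: 1.0
```

```bash
python3 -c "
from h import *
st()"
```

```text
t 15.73 pos [ 476.6 -377.5  177.4] jaw 95.15 z [ 0.003 -0.011 -1.   ] F [ 0.4  0.4 -0.6] g 1.0 q [-0.86  0.53  1.32 -0.    1.28 -2.52]
```

```bash
python3 -c "
from h import *
snap('wrist','w7');st()"
```

```text
t 15.78 pos [ 476.6 -375.1  177.3] jaw 95.2 z [ 0.002 -0.009 -1.   ] F [-0.8 -0.1  0.4] g 0.999 q [-0.86  0.53  1.32 -0.    1.28 -2.52]
```

View pics/w7.png

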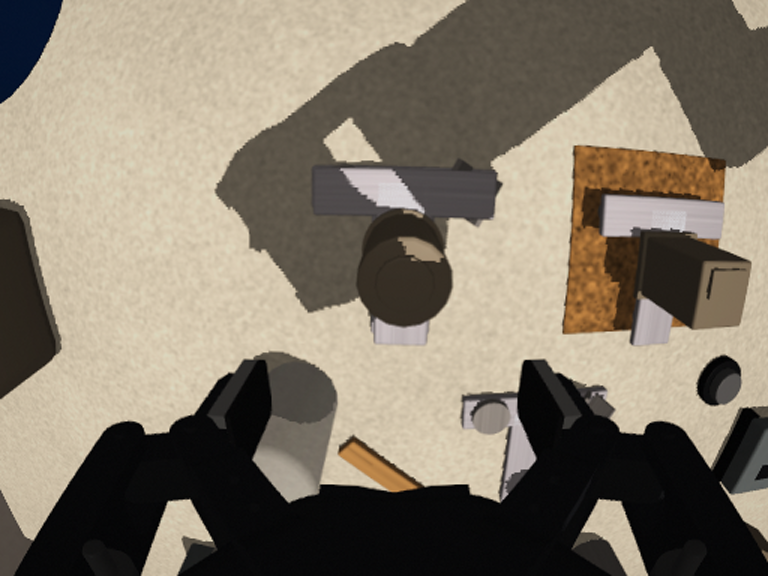

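Run:
```python
from h import *
c=load('w7')
quad(c,[(313,166),(497,169),(494,218),(313,214)],47)
quad(c,[(374,343),(428,345)],47)
for p,z in(((404,280),122),((302,385),0)): print(at(c,p[0]/1.5,p[1]/1.5,z,True))
c=load('w6'); print(at(c,141/1.5,173/1.5,0,True))
```

```text
[[415.0, -434.0], [406.4, -321.8], [437.1, -319.8], [444.9, -432.2]] ctr [ 425.9 -377. ] [112.6  30.7 112.7  29.9] [  94.4    3.7  -86.  -176.6]
[[528.2, -387.8], [526.4, -351.5]] ctr [ 527.3 -369.7] [36.3 36.3] [ 92.9 -87.1]
[ 459.9843547  -374.89987706  122.        ]
[ 595.53022243 -446.15704822    0.        ]
[ 600.61188949 -455.24659515    0.        ]
```

Emit:
{"fn": "play_rows", "kwargs": {"plan": [[-16,0,0,0.009,0.002,-0.015,1],[0,0,-30,0,0,0,1],[0,0,-30,0,0,0,1],[0,0,-28,0,0,0,1],[0,0,-6,0,0,0,1]]}}

```text
time_s: 16.2
eef_pos: [460.9, -373.0, 82.8]
ee_rot: [0.002, -0.038, 0.999, -0.002]
force: [-1.1, -0.2, -1.1]
grip_width: 1.0
```

```bash
python3 -c "
from h import *
st()"
```

```text
t 16.2 pos [ 460.9 -373.    82.8] jaw 94.36 z [ 0.005 -0.004 -1.   ] F [-1.1 -0.2 -1.1] g 1.0 q [-0.88  0.6   1.47  0.    1.07 -2.53]
```

Emit:
{"fn": "play_rows", "kwargs": {"plan": [[0,-2,-2,0.004,0.005,0,1],[0,0,-0.5,0,0,0,-1],[0,0,-0.5,0,0,0,-1],[0,0,-0.5,0,0,0,-1],[0,0,-0.5,0,0,0,-1]], "grip_force": 25}}

```text
time_s: 16.62
eef_pos: [462.4, -374.6, 82.4]
ee_rot: [0.001, -0.039, 0.999, -0.001]
force: [-0.9, -0.6, -3.1]
grip_width: 0.533
```

Emit:
{"fn": "play_rows", "kwargs": {"plan": [[0,0,-0.3,0,0,0,-1],[0,0,-0.3,0,0,0,-1],[0,0,0,0,0,0,-1]]}}

```text
time_s: 16.87
eef_pos: [462.3, -374.6, 82.4]
ee_rot: [0.001, -0.039, 0.999, -0.001]
force: [0.2, -1.0, -3.9]
grip_width: 0.53
```

```bash
python3 -c "
from h import *
st()"
```

```text
t 16.87 pos [ 462.3 -374.6   82.4] jaw 94.49 z [ 0.001 -0.003 -1.   ] F [ 0.2 -1.  -3.9] g 0.53 q [-0.88  0.61  1.46 -0.    1.07 -2.53]
```

Emit:
{"fn": "play_rows", "kwargs": {"plan": [[0,0,0,0,0,0,-1],[0,0,10,0,0,0,-1],[0,0,25,0,0,0,-1],[10,8,10,0,0,0,-1],[22,17,0,0,0,0.006,-1]], "grip_force": 70}}

```text
time_s: 17.28
eef_pos: [491.3, -350.5, 129.1]
ee_rot: [-0.001, -0.04, 0.999, 0.001]
force: [-0.6, -1.3, -5.7]
grip_width: 0.526
```

Emit:
{"fn": "play_rows", "kwargs": {"plan": [[22,17,0,0,0,0.006,-1],[22,17,0,0,0,0.006,-1],[22,17,0,0,0,0.006,-1],[22,17,0,0,0,0.006,-1],[22,17,0,0,0,0.006,-1]]}}

```text
time_s: 17.7
eef_pos: [605.0, -261.8, 133.2]
ee_rot: [-0.001, -0.053, 0.999, 0.001]
force: [0.6, -1.0, -4.6]
grip_width: 0.524
```

Emit:
{"fn": "play_rows", "kwargs": {"plan": [[20,17,0,0,0,0,-1],[0,0,0,0,0,0,-1]]}}

```text
time_s: 17.87
eef_pos: [628.8, -239.4, 133.6]
ee_rot: [-0.0, -0.056, 0.998, 0.002]
force: [0.4, 0.2, -5.5]
grip_width: 0.526
```

```bash
python3 -c "
from h import *
st()"
```

```text
t 17.87 pos [ 628.8 -239.4  133.6] jaw 96.38 z [-0.001  0.003 -1.   ] F [ 0.4  0.2 -5.5] g 0.526 q [-0.54  0.72  1.12  0.    1.31 -2.22]
```

Emit:
{"fn": "play_rows", "kwargs": {"plan": [[4,-2,-12,-0.003,-0.001,0.003,-1],[0,0,-14,0,0,0,-1],[0,0,-5,0,0,0,-1],[0,0,0,0,0,0,-1]]}}

```text
time_s: 18.2
eef_pos: [633.1, -240.6, 100.1]
ee_rot: [-0.0, -0.058, 0.998, 0.0]
force: [-0.8, 0.2, -5.6]
grip_width: 0.522
```

```bash
python3 -c "
from h import *
st()"
```

```text
t 18.2 pos [ 633.1 -240.6  100.1] jaw 96.68 z [-0.001  0.001 -1.   ] F [-0.8  0.2 -5.6] g 0.522 q [-0.54  0.76  1.13 -0.    1.25 -2.22]
```

Emit:
{"fn": "play_rows", "kwargs": {"plan": [[1.2,-0.6,-4,0,0,0,-1],[0,0,-4,0,0,0,-1],[0,0,-3,0,0,0,-1]]}}

```text
time_s: 18.45
eef_pos: [633.8, -242.8, 89.0]
ee_rot: [-0.0, -0.057, 0.998, 0.0]
force: [0.2, -0.6, -6.2]
grip_width: 0.524
```

Emit:
{"fn": "play_rows", "kwargs": {"plan": [[0,0,-3,0,0,0,-1],[0,0,-1,0,0,0,-1]]}}

```text
time_s: 18.62
eef_pos: [633.8, -242.9, 85.1]
ee_rot: [-0.0, -0.057, 0.998, 0.0]
force: [-1.6, 4.0, 0.8]
grip_width: 0.527
```

```bash
python3 -c "
from h import *
st()"
```

```text
t 18.62 pos [ 633.8 -242.9   85.1] jaw 96.54 z [-0.     0.001 -1.   ] F [-1.6  4.   0.8] g 0.527 q [-0.54  0.78  1.14  0.    1.22 -2.22]
```

Emit:
{"fn": "play_rows", "kwargs": {"plan": [[0.5,1.5,-1,0,0,0,-1],[0,0,-1.5,0,0,0,-1]]}}

```text
time_s: 18.78
eef_pos: [634.5, -241.6, 83.6]
ee_rot: [0.0, -0.057, 0.998, 0.0]
force: [-4.1, 2.3, 5.5]
grip_width: 0.526
```

Emit:
{"fn": "play_rows", "kwargs": {"plan": [[0,0,-1.5,0,0,0,-1]]}}

```text
time_s: 18.87
eef_pos: [634.5, -241.6, 83.5]
ee_rot: [0.001, -0.057, 0.998, -0.0]
force: [-7.9, 2.8, 10.4]
grip_width: 0.522
```

Emit:
{"fn": "play_rows", "kwargs": {"plan": [[-0.8,0.4,-1,0,0,0,-1]]}}

```text
time_s: 18.95
eef_pos: [634.2, -241.4, 83.6]
ee_rot: [0.001, -0.058, 0.998, -0.001]
force: [0.2, -0.1, -1.7]
grip_width: 0.526
```

Emit:
{"fn": "play_rows", "kwargs": {"plan": [[-0.4,0.2,-1,0,0,0,-1]]}}

```text
time_s: 19.03
eef_pos: [634.1, -241.5, 83.4]
ee_rot: [0.002, -0.058, 0.998, -0.001]
force: [-1.8, 0.6, 2.8]
grip_width: 0.528
```

Emit:
{"fn": "play_rows", "kwargs": {"plan": [[0,0,-0.5,0,0,0,-0.2],[0,0,0,0,0,0,0.3],[0,0,0,0,0,0,1],[0,0,0,0,0,0,1],[0,0,0,0,0,0,1]], "grip_force": 20}}

```text
time_s: 19.45
eef_pos: [634.9, -242.2, 83.9]
ee_rot: [0.003, -0.057, 0.998, -0.003]
force: [-0.1, 1.0, -0.4]
grip_width: 1.001
```

Emit:
{"fn": "play_rows", "kwargs": {"plan": [[0,0,20,0,0,0,1],[0,0,35,0,0,0,1],[7,0,28,0,0,0,1],[7,-5,0,0,0,0,1],[0,0,0,0,0,0,1]]}}

```text
time_s: 19.87
eef_pos: [648.2, -247.1, 169.1]
ee_rot: [0.002, -0.057, 0.998, -0.002]
force: [-0.8, 0.8, -1.3]
grip_width: 0.999
```

```bash
python3 -c "
from h import *
st(); snap('wrist','w8',3,(180,60,380,260));st()"
```

```text
t 19.87 pos [ 648.2 -247.1  169.1] jaw 96.53 z [ 0.005 -0.004 -1.   ] F [-0.8  0.8 -1.3] g 0.999 q [-0.53  0.74  0.99 -0.    1.41 -2.22]
t 19.92 pos [ 648.1 -246.7  169.6] jaw 96.54 z [ 0.006 -0.004 -1.   ] F [0.6 0.2 1.2] g 0.998 q [-0.53  0.74  0.99 -0.    1.41 -2.22]
```

View pics/w8.png

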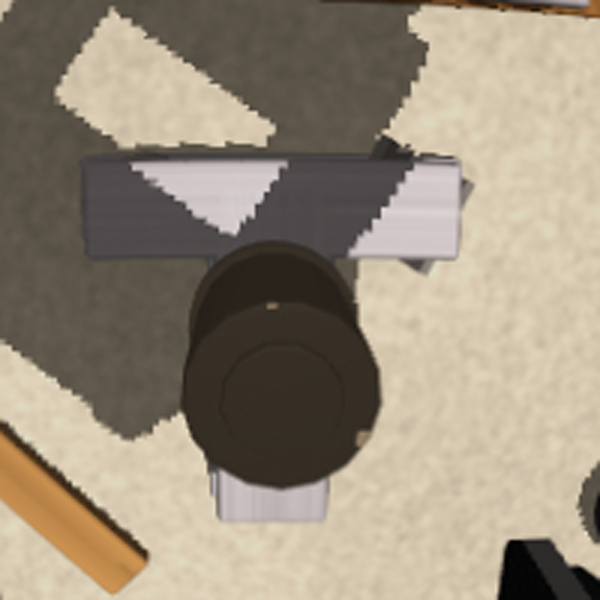

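Run:
```python
from h import *
c=load('w8')
f=lambda l:[(u/3+180,v/3+60) for u,v in l]
quad(c,f([(82,158),(460,158),(460,256),(88,257)]),47,s=1)
quad(c,f([(219,521),(326,521)]),47,s=1)
print(at(c,*f([(281,395)])[0],122,True))
```

```text
[[589.7, -303.6], [576.6, -192.2], [606.1, -187.7], [619.4, -299.4]] ctr [ 597.9 -245.7] [112.2  29.8 112.5  30. ] [  96.7    8.7  -83.2 -171.8]
[[701.5, -251.2], [697.6, -216.3]] ctr [ 699.5 -233.7] [35.1 35.1] [ 96.4 -83.6]
[ 632.33509822 -241.68835371  122.        ]
```

Emit:
{"fn": "play_rows", "kwargs": {"plan": [[-25,9,0,0.004,0.006,0,1],[-26,10,0,0,0,0,1],[-26,10,0,0,0,0,1],[-26,10,0,0,0,0,1],[-26,10,-5,0,0,0,1]]}}

```text
time_s: 20.33
eef_pos: [514.2, -195.5, 158.3]
ee_rot: [-0.002, -0.057, 0.998, 0.001]
force: [1.0, -0.6, 0.8]
grip_width: 0.996
```

Emit:
{"fn": "play_rows", "kwargs": {"plan": [[-26,9,-5,0,0,0,1],[-20,7,-4,0,0,0,1],[0,0,0,0,0,0,1]]}}

```text
time_s: 20.58
eef_pos: [459.8, -174.8, 145.8]
ee_rot: [-0.005, -0.057, 0.998, 0.004]
force: [-0.8, 0.5, -0.1]
grip_width: 1.001
```

```bash
python3 -c "
from h import *
st(); snap('wrist','w9',3,(180,60,380,260));st()"
```

```text
t 20.58 pos [ 459.8 -174.8  145.8] jaw 96.54 z [-0.01   0.006 -1.   ] F [-0.8  0.5 -0.1] g 1.001 q [-0.6   0.34  1.71 -0.    1.11 -2.29]
t 20.63 pos [ 461.3 -175.6  146.3] jaw 96.52 z [-0.009  0.006 -1.   ] F [0.6 0.7 0.7] g 1.002 q [-0.6   0.34  1.7  -0.    1.11 -2.29]
```

View pics/w9.png

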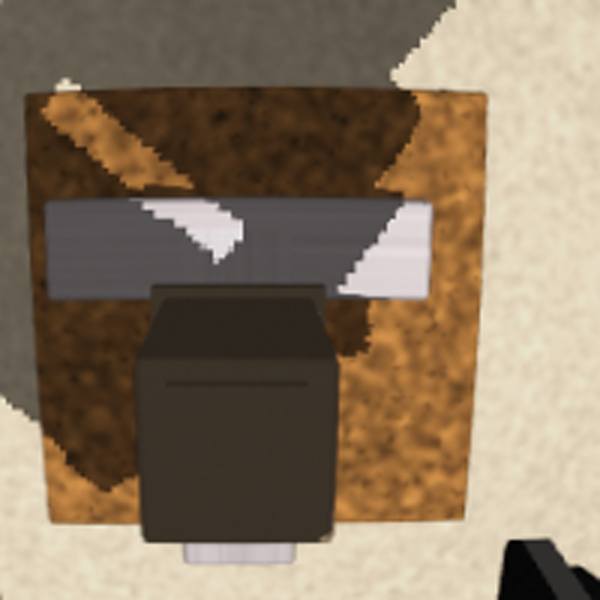

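Run:
```python
from h import *
c=load('w9')
f=lambda l:[(u/3+180,v/3+60) for u,v in l]
quad(c,f([(45,201),(433,200),(430,297),(48,298)]),33,s=1)
quad(c,f([(184,562),(294,562)]),33,s=1)
quad(c,f([(134,360),(338,360),(332,541),(145,542)]),108,s=1)
```

```text
[[412.3, -238.3], [399.6, -126.8], [428.2, -123.4], [440.9, -235.4]] ctr [ 420.2 -181. ] [112.2  28.7 112.7  28.7] [  96.5    6.8  -83.5 -174.2]
[[522.3, -187.6], [518.4, -152.4]] ctr [ 520.3 -170. ] [35.4 35.4] [ 96.3 -83.7]
[[436.2, -201.2], [431.5, -158.6], [473.4, -153.9], [478.3, -195.7]] ctr [ 454.9 -177.4] [42.8 42.1 42.2 42.4] [  96.3    6.5  -83.3 -172.6]
```

Emit:
{"fn": "play_rows", "kwargs": {"plan": [[-6,-1,-8,-0.006,-0.009,0,1],[0,0,-28,0,0,0,1],[0,0,-26,0,0,0,1],[0,0,-12,0,0,0,1],[0,0,-2,0,0,0,1]]}}

```text
time_s: 21.05
eef_pos: [457.7, -177.9, 68.2]
ee_rot: [0.003, -0.057, 0.998, -0.002]
force: [-0.2, 0.1, 0.6]
grip_width: 1.003
```

```bash
python3 -c "
from h import *
st()"
```

```text
t 21.05 pos [ 457.7 -177.9   68.2] jaw 96.5 z [ 0.006 -0.004 -1.   ] F [-0.2  0.1  0.6] g 1.003 q [-0.61  0.44  1.8  -0.    0.9  -2.29]
```

Emit:
{"fn": "play_rows", "kwargs": {"plan": [[-1,0.8,-0.3,0.004,0.006,0,1],[0,0,-0.5,0,0,0,-1],[0,0,-0.5,0,0,0,-1],[0,0,-0.5,0,0,0,-1],[0,0,-0.5,0,0,0,-1]], "grip_force": 25}}

```text
time_s: 21.47
eef_pos: [458.6, -178.0, 67.4]
ee_rot: [0.001, -0.057, 0.998, -0.001]
force: [-2.0, 2.8, 1.9]
grip_width: 0.509
```

Emit:
{"fn": "play_rows", "kwargs": {"plan": [[0,0,-0.3,0,0,0,-1],[0,0,-0.3,0,0,0,-1],[0,0,0,0,0,0,-1]]}}

```text
time_s: 21.72
eef_pos: [458.6, -177.9, 67.5]
ee_rot: [0.001, -0.057, 0.998, -0.001]
force: [-1.0, 0.1, -1.6]
grip_width: 0.513
```

```bash
python3 -c "
from h import *
st()"
```

```text
t 21.72 pos [ 458.6 -177.9   67.5] jaw 96.52 z [ 0.002 -0.002 -1.   ] F [-1.   0.1 -1.6] g 0.513 q [-0.61  0.44  1.79 -0.    0.91 -2.29]
```

Emit:
{"fn": "play_rows", "kwargs": {"plan": [[0,0,0,0,0,0,-1],[0,0,12,0,0,0,-1],[0,0,25,0,0,0,-1],[0,-10,15,0,0,-0.007,-1],[1,-27,0,0,0,-0.007,-1]], "grip_force": 60}}

```text
time_s: 22.13
eef_pos: [458.0, -211.4, 119.5]
ee_rot: [-0.001, -0.051, 0.999, 0.002]
force: [0.4, -0.1, -3.5]
grip_width: 0.512
```

Emit:
{"fn": "play_rows", "kwargs": {"plan": [[1,-28,0,0,0,-0.007,-1],[1,-28,0,0,0,-0.007,-1],[1,-28,0,0,0,-0.007,-1],[1,-28,0,0,0,0,-1],[1,-28,0,0,0,0,-1]]}}

```text
time_s: 22.55
eef_pos: [462.7, -356.1, 119.4]
ee_rot: [-0.001, -0.042, 0.999, 0.002]
force: [-0.2, -0.1, -3.7]
grip_width: 0.507
```

Emit:
{"fn": "play_rows", "kwargs": {"plan": [[0,-10,0,0,0,0,-1],[0,0,0,0,0,0,-1]]}}

```text
time_s: 22.72
eef_pos: [461.7, -371.2, 118.0]
ee_rot: [-0.001, -0.04, 0.999, 0.001]
force: [0.1, 1.0, -4.2]
grip_width: 0.508
```

```bash
python3 -c "
from h import *
st()"
```

```text
t 22.72 pos [ 461.7 -371.2  118. ] jaw 94.53 z [-0.002  0.003 -1.   ] F [ 0.1  1.  -4.2] g 0.508 q [-0.87  0.57  1.43 -0.    1.15 -2.52]
```

Emit:
{"fn": "play_rows", "kwargs": {"plan": [[2,-3,-8,-0.003,-0.002,-0.002,-1],[0,0,-8,0,0,0,-1],[0,0,-2,0,0,0,-1],[0,0,0,0,0,0,-1]]}}

```text
time_s: 23.05
eef_pos: [463.6, -370.9, 96.6]
ee_rot: [-0.001, -0.039, 0.999, 0.001]
force: [0.3, 0.6, -2.7]
grip_width: 0.507
```

```bash
python3 -c "
from h import *
st()"
```

```text
t 23.05 pos [ 463.6 -370.9   96.6] jaw 94.48 z [-0.002  0.003 -1.   ] F [ 0.3  0.6 -2.7] g 0.507 q [-0.87  0.59  1.44 -0.    1.11 -2.52]
```

Emit:
{"fn": "play_rows", "kwargs": {"plan": [[0.5,-3,2,-0.003,-0.002,0,-1],[0,0,0,0,0,0,-1]]}}

```text
time_s: 23.22
eef_pos: [464.5, -372.3, 98.4]
ee_rot: [-0.001, -0.04, 0.999, 0.0]
force: [0.3, -0.3, -3.7]
grip_width: 0.508
```

```bash
python3 -c "
from h import *
st()"
```

```text
t 23.22 pos [ 464.5 -372.3   98.4] jaw 94.59 z [-0.001  0.001 -1.   ] F [ 0.3 -0.3 -3.7] g 0.508 q [-0.87  0.59  1.44 -0.    1.11 -2.52]
```

Emit:
{"fn": "play_rows", "kwargs": {"plan": [[0,-2,-3,0,0,-0.002,-1],[0,-0.5,-4,0,0,0,-1],[0,0,-3,0,0,0,-1]]}}

```text
time_s: 23.47
eef_pos: [465.2, -374.9, 89.1]
ee_rot: [0.0, -0.039, 0.999, -0.001]
force: [0.1, 1.3, -3.2]
grip_width: 0.508
```

Emit:
{"fn": "play_rows", "kwargs": {"plan": [[0,0,-2,0,0,0,-1]]}}

```text
time_s: 23.55
eef_pos: [465.1, -374.9, 86.6]
ee_rot: [0.0, -0.039, 0.999, -0.001]
force: [-0.4, 0.1, -3.5]
grip_width: 0.509
```

Emit:
{"fn": "play_rows", "kwargs": {"plan": [[0,0,-2,0,0,0,-1]]}}

```text
time_s: 23.63
eef_pos: [465.1, -374.8, 84.3]
ee_rot: [0.0, -0.039, 0.999, -0.0]
force: [-0.6, -0.4, -3.7]
grip_width: 0.507
```

Emit:
{"fn": "play_rows", "kwargs": {"plan": [[-0.5,0.3,-1.5,0,0,0,-1]]}}

```text
time_s: 23.72
eef_pos: [464.8, -375.0, 82.9]
ee_rot: [0.001, -0.039, 0.999, -0.001]
force: [0.6, -2.9, 1.4]
grip_width: 0.511
```

Emit:
{"fn": "play_rows", "kwargs": {"plan": [[0,0,-1.5,0,0,0,-1]]}}

```text
time_s: 23.8
eef_pos: [465.0, -375.5, 81.9]
ee_rot: [0.001, -0.039, 0.999, -0.002]
force: [-1.1, 0.9, 7.5]
grip_width: 0.51
```

Seated by height (expected about 81.5). I'll release gently, rise and look.

Emit:
{"fn": "play_rows", "kwargs": {"plan": [[0,0.3,-0.5,0,0,0,-0.2],[0,0,0,0,0,0,0.3],[0,0,0,0,0,0,1],[0,0,0,0,0,0,1],[0,0,0,0,0,0,1]], "grip_force": 20}}

```text
time_s: 24.22
eef_pos: [465.3, -375.5, 82.5]
ee_rot: [0.002, -0.039, 0.999, -0.002]
force: [0.3, -0.0, 0.1]
grip_width: 0.999
```

Emit:
{"fn": "play_rows", "kwargs": {"plan": [[0,0,20,0,0,0,1],[0,0,35,0,0,0,1],[7,0,36,0,0,0,1],[4,0,3,0,0,0,1],[0,0,0,0,0,0,1]]}}

```text
time_s: 24.63
eef_pos: [475.6, -374.0, 179.1]
ee_rot: [0.0, -0.039, 0.999, -0.001]
force: [0.8, 0.5, -1.1]
grip_width: 1.002
```

```bash
python3 -c "
from h import *
st(); snap('wrist','w10',3,(180,60,380,260));st()"
```

```text
t 24.63 pos [ 475.6 -374.   179.1] jaw 94.5 z [ 0.001 -0.001 -1.   ] F [ 0.8  0.5 -1.1] g 1.002 q [-0.86  0.53  1.32 -0.    1.29 -2.51]
t 24.68 pos [ 475.6 -374.2  179.2] jaw 94.51 z [ 0.001 -0.002 -1.   ] F [-0.1  0.1  0.4] g 1.0 q [-0.86  0.53  1.32 -0.    1.29 -2.51]
```

View pics/w10.png

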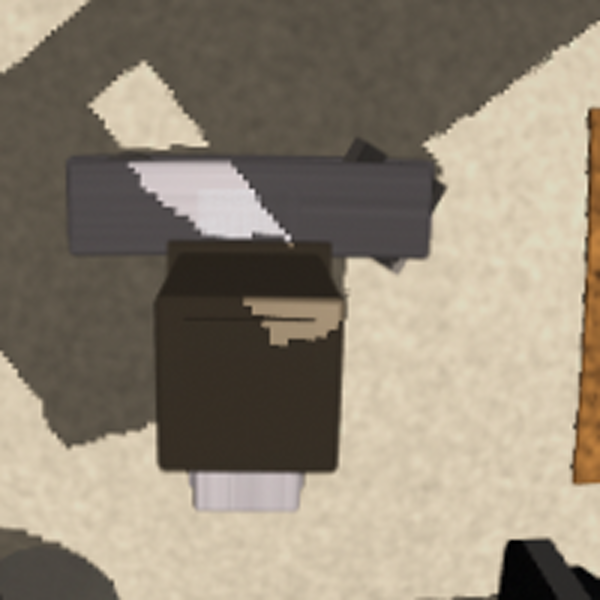

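Run:
```python
from h import *
c=load('w10')
f=lambda l:[(u/3+180,v/3+60) for u,v in l]
quad(c,f([(67,158),(431,162),(429,257),(69,255)]),47,s=1)
quad(c,f([(195,510),(300,510)]),47,s=1)
quad(c,f([(156,298),(344,298),(337,470),(160,470)]),122,s=1)
```

```text
[[415.4, -434.7], [408.0, -322.9], [437.7, -320.2], [445.8, -432.8]] ctr [ 426.7 -377.7] [112.1  29.9 112.8  30.5] [  93.8    5.1  -85.9 -176.3]
[[529.5, -388.0], [526.7, -352.6]] ctr [ 528.1 -370.3] [35.5 35.5] [ 94.5 -85.5]
[[442.0, -397.7], [438.7, -355.0], [480.8, -352.1], [484.1, -394.7]] ctr [ 461.4 -374.9] [42.8 42.2 42.8 42.2] [  94.4    3.9  -85.6 -176. ]
```

Run:
```python
from h import *
for n,p in(('w6',(681,194)),('w7',(727,390)),('w4',(105,464))):
    for z in(20,30,40): print(n,z,at(load(n),p[0]/1.5,p[1]/1.5,z,True).round(1))
c=optics.capture('top'); np.save('pics/top2.npy',c,allow_pickle=True)
im=cv2.convertScaleAbs(c['img'],alpha=1.8)[140:250,90:260]
cv2.imwrite('pics/top2.png',cv2.resize(im,None,fx=4.7,fy=4.7,interpolation=cv2.INTER_CUBIC))
```

```text
w6 20 [569.  -46.2  20. ]
w6 30 [569.1 -53.6  30. ]
w6 40 [569.2 -61.1  40. ]
w7 20 [572.1 -45.2  20. ]
w7 30 [566.3 -56.5  30. ]
w7 40 [560.6 -67.8  40. ]
w4 20 [566.8 -47.1  20. ]
w4 30 [556.9 -37.1  30. ]
w4 40 [547.  -27.1  40. ]
```

View pics/top2.png

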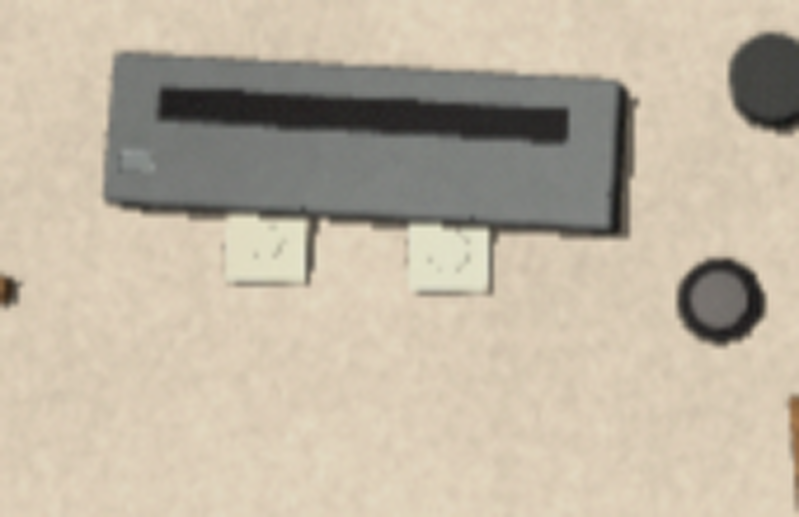

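The picture shows both tiles home and straight, ends at (267,283) and (450,291), and the button at (720,299). Three rays agree on about (568,-47) at z≈21. I'll move there with the fingers shut.

Emit:
{"fn": "play_rows", "kwargs": {"plan": [[9,33,0,0,0,0,-1],[9,33,0,0,0,0,-1],[9,33,0,0,0,0,-1],[9,33,0,0,0,0,-1],[9,33,0,0,0,0,-1]]}}

```text
time_s: 25.15
eef_pos: [515.9, -207.6, 170.4]
ee_rot: [-0.004, -0.034, 0.999, 0.003]
force: [0.8, 1.0, 1.1]
grip_width: 0.301
```

Emit:
{"fn": "play_rows", "kwargs": {"plan": [[9,33,0,0,0,0,-1],[9,33,-20,0,0,0,-1],[9,33,-20,0,0,0,-1],[9,30,-30,0,0,0,-1],[0,0,0,0,0,0,-1]]}}

```text
time_s: 25.57
eef_pos: [548.9, -69.4, 95.3]
ee_rot: [-0.008, -0.036, 0.999, 0.004]
force: [-0.7, -0.0, -1.7]
grip_width: 0.001
```

```bash
python3 -c "
from h import *
st()"
```

```text
t 25.57 pos [548.9 -69.4  95.3] jaw 94.09 z [-0.016  0.008 -1.   ] F [-0.7 -0.  -1.7] g 0.001 q [-0.34  0.52  1.57  0.    1.07 -1.98]
```

Emit:
{"fn": "play_rows", "kwargs": {"plan": [[18,20,-15,-0.008,-0.016,0,-1],[0,0,-25,0,0,0,-1],[0,0,-15,0,0,0,-1],[0,0,0,0,0,0,-1]]}}

```text
time_s: 25.9
eef_pos: [564.6, -46.5, 33.5]
ee_rot: [-0.003, -0.037, 0.999, 0.001]
force: [-0.3, 0.1, -0.3]
grip_width: 0.001
```

```bash
python3 -c "
from h import *
st()"
```

```text
t 25.9 pos [564.6 -46.5  33.5] jaw 94.29 z [-0.007  0.002 -1.   ] F [-0.3  0.1 -0.3] g 0.001 q [-0.29  0.63  1.57 -0.    0.94 -1.93]
```

Emit:
{"fn": "play_rows", "kwargs": {"plan": [[3,-1,-6,0,0,0,-1],[0,0,-4,0,0,0,-1]]}}

```text
time_s: 26.07
eef_pos: [567.2, -48.1, 22.9]
ee_rot: [-0.004, -0.037, 0.999, 0.001]
force: [1.6, 0.7, 0.9]
grip_width: -0.001
```

Emit:
{"fn": "play_rows", "kwargs": {"plan": [[0,0,-3,0,0,0,-1]]}}

```text
time_s: 26.15
eef_pos: [567.4, -48.5, 20.0]
ee_rot: [-0.004, -0.037, 0.999, 0.001]
force: [-0.6, 2.1, 2.3]
grip_width: 0.0
```

Emit:
{"fn": "play_rows", "kwargs": {"plan": [[0,0,-3,0,0,0,-1]]}}

```text
time_s: 26.23
eef_pos: [567.6, -48.8, 17.4]
ee_rot: [-0.003, -0.037, 0.999, 0.001]
force: [-1.5, 2.0, 3.4]
grip_width: 0.001
```

Emit:
{"fn": "play_rows", "kwargs": {"plan": [[0,0,-3,0,0,0,-1]]}}

```text
time_s: 26.32
eef_pos: [567.8, -49.0, 15.4]
ee_rot: [-0.003, -0.036, 0.999, 0.001]
force: [-12.4, 4.9, 34.8]
grip_width: 0.003
```

Emit:
{"fn": "play_rows", "kwargs": {"plan": [[0,0,-3,0,0,0,-1]]}}

```text
time_s: 26.4
eef_pos: [568.0, -49.0, 15.2]
ee_rot: [-0.003, -0.037, 0.999, 0.001]
force: [-18.4, 5.7, 44.2]
grip_width: 0.0
```

Emit:
{"fn": "play_rows", "kwargs": {"plan": [[0,0,20,0,0,0,-1],[0,0,35,0,0,0,-1],[-20,0,40,0,0,0,-1],[-30,0,30,0,0,0,-1],[-30,0,20,0,0,0,-1]]}}

```text
time_s: 26.82
eef_pos: [488.7, -50.1, 160.8]
ee_rot: [-0.003, -0.036, 0.999, 0.001]
force: [-0.3, 0.4, 0.4]
grip_width: 0.001
```

Emit:
{"fn": "play_rows", "kwargs": {"plan": [[-30,0,20,0,0,0,-1],[-30,0,0,0,0,0,-1],[-10,0,0,0,0,0,-1],[0,0,0,0,0,0,-1]]}}

```text
time_s: 27.15
eef_pos: [414.1, -51.2, 188.0]
ee_rot: [0.003, -0.036, 0.999, -0.003]
force: [0.4, 0.1, -0.1]
grip_width: 0.001
```

```bash
python3 -c "
from h import *
st(); c=optics.capture('top'); np.save('pics/top3.npy',c,allow_pickle=True)
im=cv2.convertScaleAbs(c['img'],alpha=1.8)[120:290,90:420]
cv2.imwrite('pics/top3.png',cv2.resize(im,None,fx=2.4,fy=2.4,interpolation=cv2.INTER_CUBIC))"
```

```text
t 27.15 pos [414.1 -51.2 188. ] jaw 94.11 z [ 0.006 -0.005 -1.   ] F [ 0.4  0.1 -0.1] g 0.001 q [-0.4   0.11  1.87 -0.    1.15 -2.05]
```

View pics/top3.png

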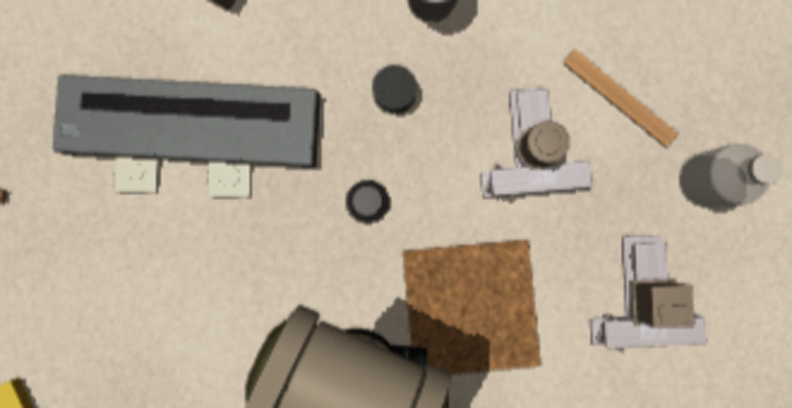

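Run:
```python
from h import *
c=load('top2')
f=lambda u,v,z:at(c,(u+.5)/4.7-.5+90,(v+.5)/4.7-.5+140,z)
fl,fr=f(107,203,45),f(614,230,45)
n=(fr-fl)[:2]; n/=np.hypot(*n)
for u,v in((228,283),(305,283),(410,291),(488,291)):
    p=f(u,v,12); d=(p-fl)[:2]; print(p.round(1),'out of front',abs(d[0]*n[1]-d[1]*n[0]).round(1))
ctrl.finish_job()
```

```text
[569.3 246.6  12. ] out of front 41.9
[570.5 200.5  12. ] out of front 39.4
[567.4 137.3  12. ] out of front 40.9
[568.6  90.5  12. ] out of front 38.4
the job is handed in; nothing more can be done
```

The job is done and handed in at about 27 s of the 210 s; the hand-in gives no verdict.

**Tiles:** Only two tiles were there. Each was slid in lengthwise until it met the stop. The last check shows about 40 mm sticking out in front of the bridge (38–42 mm read at the tile corners). It reads them up to about 3° off square, within the 0.1 rad allowed, though pixel-reading error is about that size.

**Carriers:** The square study went to the mat first, then the round one to base_b and the square one to base_a. Wrist pictures put the crossbar centre and stem tip within about 1.3 mm of where the previous carrier sat on each base, and in line with it to about 1°.

**Button:** It was pressed to its end stop, with the TCP going from about 23 to 15 mm in height, and let go. The fingertips reached 44 N for one row at the end. The 40 N limit is stated for the arm and gripper body, so I expect this does not count.

**Bystanders and final state:** The last top picture shows the spool, stick and bottle where they were and the mat empty; the tumbler is only partly in that crop. The arm was clear of everything.

**Disagreements:**
- The top camera read y about 3–6 mm lower than the wrist camera. For the carriers, the jaws closing on the studies agreed with the wrist camera, so I used that.
- Tile 2 turned about 5° in the grip, so I set it down, gripped it again and corrected the angle before inserting it.

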